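Clamp the next alloy standard with the ratchet lever

ROBOT

A 7-joint arm with a two-finger parallel gripper is mounted at the origin on a cart in front of the work surface, level with it; the furniture and walls round the work are solid. World frame = base frame: x ahead of the robot, y to its left, z up, the work surface at z = 0. Lengths are in m, angles in rad, forces in N, time in s.
With the tool pointing down it reaches from about 0.425 to 0.825 m from the base axis. Payload 3.6 kg.
Tool frame: the origin (TCP) lies at the very end of the fingers, on their centre line; the grasp point (between the pads) lies 19 mm behind it (env.tcp_to_grasp is the distance from the TCP to the grasp point, in m); y points along the fingers, x is the direction in which the jaws open and shut, and the axes are right-handed (so a half turn about y gives the same grasp; the last joint's range is limited). The gripper opens to 93 mm and grips with 3 to 60 N. Pads are 15 mm wide; open, the fingers measure 128 mm over their backs; the gripper's body (75 mm by 188 mm) begins 65 mm behind the grasp point.
Start: joints at [-1.28, 0.615, -0.013, 1.423, 0.008, 1.103, -0.04], TCP at [0.202, 0.618, 0.219] pointing down, gripper open.
Joint ranges: [-3.12, 3.12], [-0.3, 2.06], [-1.34, 1.32], [0.26, 2.42], [-1.36, 4.5], [0.01, 1.98], [-2.84, 2.84]. Speed limits (rad/s): [2.79, 2.79, 3.14, 3.14, 3.14, 3.14, 3.14].

INTERFACE

Orientations are given as [roll, pitch, yaw] about the fixed x, y, z axes, in that order (R = Rz(yaw) Ry(pitch) Rx(roll)).
In Python, from workcell import env, optics gives the robot as it stands.
- The arm moves only by the shell command python3 -m pendant 'ROWS' [FORCE]. ROWS is JSON, a list of rows, each a list of 3 entries, a list of its own where there are three numbers: the shift along the tool's x, y, z in mm, then the turn about the tool's y in degrees, then the gripper's target within -1 to 1 (fully open at 1, half-way at 0, shut at -1). In form: [[[tx, ty, tz], spin, claw], ...]. A call has 1 to 10 rows; each row shifts and turns the commanded pose from where the row before left it, along the tool's axes as they then stand; what a row does not reach is not made up. A row lasts 1/12 s, in which the tool goes at most 41.7 mm and 7.16 degrees, less where a joint would pass 70% of its speed; a pose out of reach is approached as far as the arm can. A call with a gripper value outside its range is refused whole. The fingers move at their own pace and stop on an object; FORCE is the grip in N (left out, the last holds). Time passes only in rows, so rows that do not move let the fingers close. It gives the time, the measured TCP pose, the force and the opening at its end, in the units of the state.
- env.get_obs(): the state, without advancing time (a new reading comes with each control period).
- optics.camera(name): name is "side" or "top" or "wrist"; returns the picture (384x512x3 uint8, red, green, blue); there is no depth.
- optics.camera_info(name): a dict with "fov_y" (degrees; the focal length in pixels is half the picture's height over the tangent of half this angle, whatever the lens; pixels are square), "cx", "cy" (the principal point, pixels), "extrinsics" (4x4, takes a point from world to camera coordinates); the wrist camera has in their place "hand_eye" (4x4, takes a point from camera to tool coordinates, whose origin is the TCP and whose axes are the tool frame's). Camera axes: x right, y down, z forward; pixel columns grow to the right and rows downward; lengths in m; the calibration is good to about 2 mm. A picture is of the moment at which its call begins: read the wrist's pose just before it. camera_info takes no time and is no camera call.
- env.finish_job(): hands the job in, once; it reports no verdict.
The state is a dict: "time_s": time; "joint_positions": joint angles; "joint_velocities": joint speeds; "joint_torque": joint torques, N m; "tcp_pos": TCP position; "tool_rot": TCP orientation; "wrist_force": force on the tool from outside, world axes, zero at the start; "wrist_torque": the same for the moment, N m; "grip_width": finger opening in m.
Only numpy, scipy, OpenCV 4.12 (cv2) and the standard library are available. Lean on these libraries where they do the work, as an engineer would, in place of code of your own. Each camera call takes 0.05 s, during which the arm holds its last target.

TASK

Take the front round standard from the sloped lane, so that the ones behind roll down to the lane's stop, and lay it the same way round (on its curved side) across the bed of the ratchet clamp, in the middle and against the back stop. Let go of it, then swing the clamp's lever back and forth between its two stops until the clamp's rubber pad has come up to the standard and its spring plunger is pressed about half-way in; the ratchet cannot be undone, so do not press it right home. Leave the loupe and the steel coupon alone.

Things in the scene. Friction and masses are not known exactly. Their poses are not given: they have to be found in the camera images.
- rack: Fixed aluminium gravity lane, 170 x 46 mm. Origin: centre of its underside, on the worktop; x runs up the lane, y across, z up. The floor slopes 9 degrees down to -x, where a 10 mm lip stops the standards; its top is 52 mm up at the origin. Side rails stand only 6 mm above the floor, so most of a standard's flat ends is free to grip.
- standard_0_mid (a point): Centre of the front (lowest) standard: a plain metal cylinder, diameter 36 mm, 34 mm long, 0.2 kg, lying across the lane on its curved side against the lip. The z axis of this frame is the cylinder's axis (parallel to the lane's y at the start). Grip it across its two flat ends (34 mm).
- standard_1_mid (a point): Centre of the second standard, same size, touching the first one's back. It rolls down to the lip when the first is taken.
- standard_2_mid (a point): Centre of the third standard, same size, behind the second.
- clamp: Fixed ratchet clamp. Origin on the worktop; x along the screw from lever to back stop, y across, z up. Screw axis 55 mm up at y = 0. Bed: 30 mm wide bar, x -25 to 70 mm, top about 36 mm up at the origin, falling 5 degrees to +x: a standard laid on it (axis along y, at y = 0, centre 55 mm up) rolls to the back stop. Grey housing: x -105 to -55, 48 mm wide, 72 mm high. Base plate 12 mm high.
- back_stop: Steel block at the far end of the clamp's bed, 24 mm along x, 30 mm wide above the bed, 76 mm high with its bolt; fixed, at a place that differs by some mm from run to run. Axes as the clamp's, origin on the worktop; its face to the bed is at x = -12 mm, so a seated standard's centre is at x = -30 mm, y = 0.
- lever (a joint): Lever angle about the screw axis (rad): 0 upright, stops at -0.65 and 0.65; grows as its top moves to the clamp's -y (clockwise seen from the lever end along +x). Growing turns the screw (16 teeth, up to 0.39 rad idle first) and advances the pad 3.5 mm per rad with up to 4 N at the handle; going back clicks and moves nothing. Stays where left.
- handle (a point): Middle of the lever's black round cross-handle: diameter 18 mm, 45 mm long along the clamp's x, 85 mm from the screw axis; free around from above. It is at the clamp's x = -151 mm.
- nose_pad (a point): Centre of the front face of the clamp's round rubber pad (diameter 24 mm) at 55 mm height, which faces the back stop and advances along the clamp's +x. At the start it is 4 to 14 mm short of where a seated standard's curved side will be.
- nose (a joint): How far the pad's brass spring plunger is pressed back into the quill (m): 0 free, 0.012 fully in, about 2 N per mm. 12 mm of brass 12 mm thick shows between pad and steel quill when free, 6 mm when half-way in.
- loupe: Black measuring loupe, 36 mm diameter, 47 mm high, standing between the lane and the clamp, at their far ends; bystander. Origin: centre of its underside.
- coupon: Flat steel coupon, 36 x 40 x 6 mm, lying on the worktop in front of the clamp's lever end; bystander. Origin: centre of its underside.
Not all that is in view belongs to the job. Leave any turquoise look-alike of the part that bears standard_1_mid alone. Leave any turquoise look-alike of the part that bears standard_2_mid alone.

How it is judged:
On the way, in this order (a step that is already met when the one before it is completed fails the run):
1. the standard lies on the clamp's bed against the back stop, let go, before the clamp presses on it (x of standard_0_mid in the frame of back_stop between -0.036 and -0.026 m and y of standard_0_mid in the frame of back_stop between -0.008 and 0.008 m and height (world z) of standard_0_mid below 0.062 m and angle between the z axis of standard_0_mid and the y axis of clamp, either way round below 0.2 rad and contact force between the fingers and standard_0 below 0.1 N and value of joint nose below 0.0015 m), for 0.2 s.
2. the lever's swings have pressed the plunger in by 3 mm or more (value of joint nose above 0.003 m), for 0.2 s.
At the end, for the whole second after the job is handed in: The first standard lies at rest across the clamp's bed against the back stop (within 4 mm along, 8 mm across, 0.2 rad), its plunger pressed in by 3 to 10.5 mm of 12; the second standard lies against the lane's lip, the third behind it (x of standard_0_mid in the frame of back_stop between -0.034 and -0.026 m and y of standard_0_mid in the frame of back_stop between -0.008 and 0.008 m and height (world z) of standard_0_mid between 0.048 and 0.062 m and angle between the z axis of standard_0_mid and the y axis of clamp, either way round below 0.2 rad and value of joint nose between 0.003 and 0.0105 m and contact force between nose and standard_0 above 3 N and linear speed of standard_0 below 0.02 m/s and x of standard_1_mid in the frame of rack below -0.058 m and z of each of standard_1_mid, standard_2_mid in the frame of rack above 0.052 m and x of standard_2_mid in the frame of rack below -0.02 m); the robot touches nothing.
It fails at once if the loupe or the coupon is disturbed (moved more than 20 mm) or the loupe tipped (distance of any of loupe, coupon from where it was at the start of the episode above 0.02 m or angle between loupe's own z axis and vertical above 0.5 rad).
It also fails if it takes over 64 s, if anything falls off the work surface, if the arm or the gripper's body presses on something with over 40 N, if the wrist force passes 120 N, or if a joint passes its speed limit or range.

## Working session

There is one attempt and no reset: what is moved stays moved. The work goes in short steps, Python scripts to look and compute and a shell command to move; the robot and the scene stay as the last step left them, time stands still between calls to the robot, and variables do not carry over. Pictures are saved under pics/ and viewed, and the job is handed in when it is done.

```bash
ls; mkdir -p pics
python3 - <<'E'
from workcell import env, optics
import cv2
o=env.get_obs();print({k:(o[k]) for k in ['time_s','tcp_pos','tool_rot','grip_width','wrist_force']}, env.tcp_to_grasp)
for n in ['side','top','wrist']:
    cv2.imwrite(f'pics/a_{n}.png',cv2.cvtColor(optics.camera(n),cv2.COLOR_RGB2BGR)); print(n,optics.camera_info(n))
E
```

```text
pics
{'time_s': 0.0, 'tcp_pos': array([0.20225392, 0.61692396, 0.2175011 ]), 'tool_rot': array([-1.57082721,  0.00250972,  1.25404707]), 'grip_width': 0.09283471420811105, 'wrist_force': array([-0.92402127,  0.46957192,  0.73195169])} 0.0188
side {'fov_y': 49.14013093115114, 'cx': 257.13062318393366, 'cy': 185.49656567829496, 'extrinsics': array([[-0.91762505, -0.39712843,  0.01591449,  0.52991124],
       [-0.26655644,  0.5852301 , -0.76580245,  0.1634082 ],
       [ 0.29480829, -0.70696162, -0.64287895,  0.83765351],
       [ 0.        ,  0.        ,  0.        ,  1.        ]])}
top {'fov_y': 51.84366723101694, 'cx': 261.0549958996754, 'cy': 187.3236241882297, 'extrinsics': array([[ 0.0037401 , -0.99998588,  0.00377529,  0.107053  ],
       [-0.98233219, -0.00438042, -0.18709432,  0.55948451],
       [ 0.18710821, -0.00300884, -0.9823347 ,  0.85955938],
       [ 0.        ,  0.        ,  0.        ,  1.        ]])}
wrist {'fov_y': 69.97043631518777, 'cx': 258.47938688814105, 'cy': 189.6665899093333, 'hand_eye': array([[ 9.99999138e-01, -3.56042032e-04, -1.26396310e-03,
        -2.28828518e-04],
       [ 1.11473518e-03, -2.78587474e-01,  9.60410213e-01,
        -1.65054935e-01],
       [-6.94070691e-04, -9.60410794e-01, -2.78586837e-01,
         7.78707357e-02],
       [ 0.00000000e+00,  0.00000000e+00,  0.00000000e+00,
         1.00000000e+00]])}
```

View pics/a_side.png

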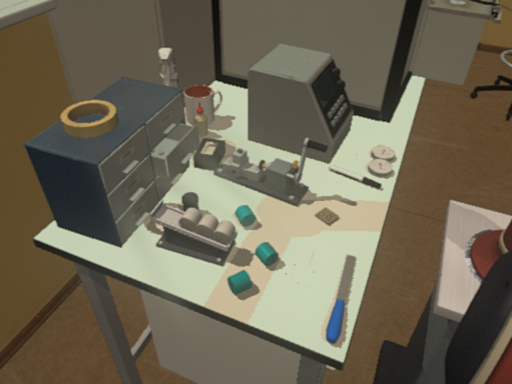

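View pics/a_top.png

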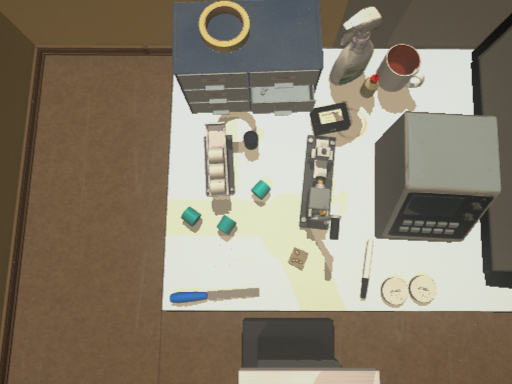

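View pics/a_wrist.png

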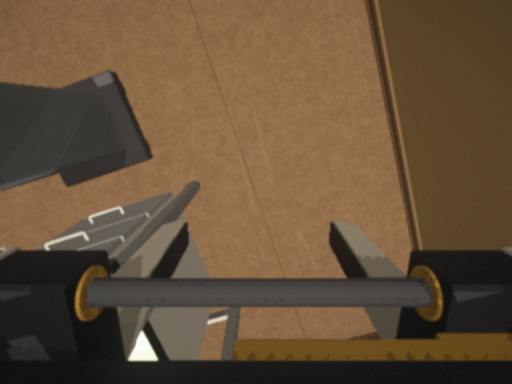

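```bash
cat > h.py <<'E'
import numpy as np, cv2
from scipy.spatial.transform import Rotation as R
from workcell import env, optics
def grab(n,name=None):
    o=env.get_obs(); im=cv2.cvtColor(optics.camera(n),cv2.COLOR_RGB2BGR)
    if name: cv2.imwrite(f'pics/{name}.png',im)
    return im,o
def crop(im,x0,y0,x1,y1,s,name):
    cv2.imwrite(f'pics/{name}.png',cv2.resize(im[y0:y1,x0:x1],None,fx=s,fy=s,interpolation=cv2.INTER_CUBIC))
def cam(n,o=None):
    c=optics.camera_info(n); f=192/np.tan(np.radians(c['fov_y']/2))
    if n=='wrist':
        T=np.eye(4);T[:3,:3]=R.from_euler('xyz',o['tool_rot']).as_matrix();T[:3,3]=o['tcp_pos']
        E=np.linalg.inv(T@c['hand_eye'])
    else: E=c['extrinsics']
    return f,c['cx'],c['cy'],E
def ray(n,u,v,o=None):
    f,cx,cy,E=cam(n,o); Ei=np.linalg.inv(E)
    d=Ei[:3,:3]@np.array([(u-cx)/f,(v-cy)/f,1]); return Ei[:3,3],d/np.linalg.norm(d)
def onz(n,u,v,z,o=None):
    p,d=ray(n,u,v,o); return p+d*(z-p[2])/d[2]
def proj(n,P,o=None):
    f,cx,cy,E=cam(n,o); q=E[:3,:3]@np.array(P)+E[:3,3]; return np.array([cx+f*q[0]/q[2],cy+f*q[1]/q[2]])
E
python3 - <<'E'
from h import *
im=cv2.imread('pics/a_top.png'); crop(im,170,110,370,290,4,'b_top')
im=cv2.imread('pics/a_side.png'); crop(im,140,130,340,300,4,'b_side')
E
```

```text
(no output)
```

View pics/b_top.png

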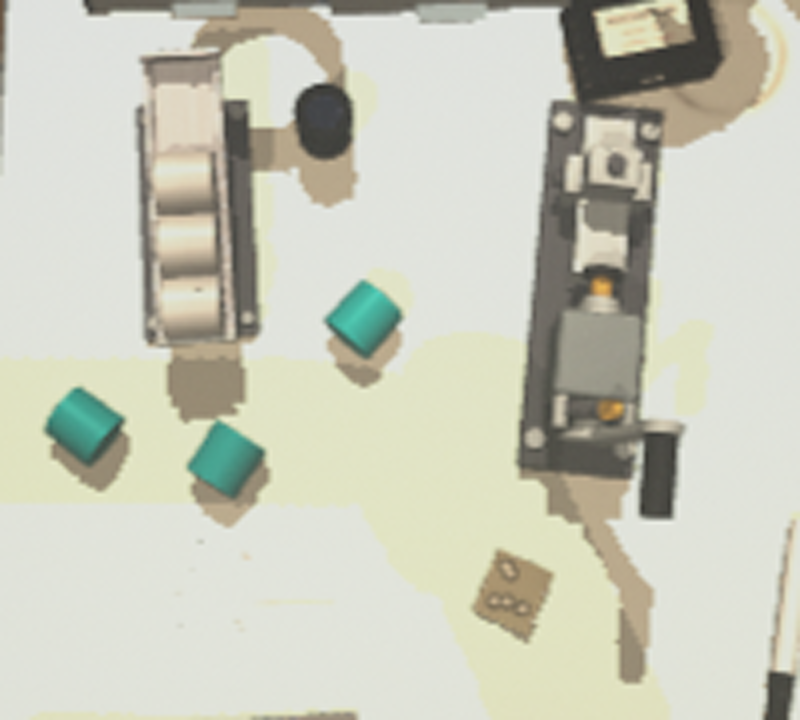

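View pics/b_side.png

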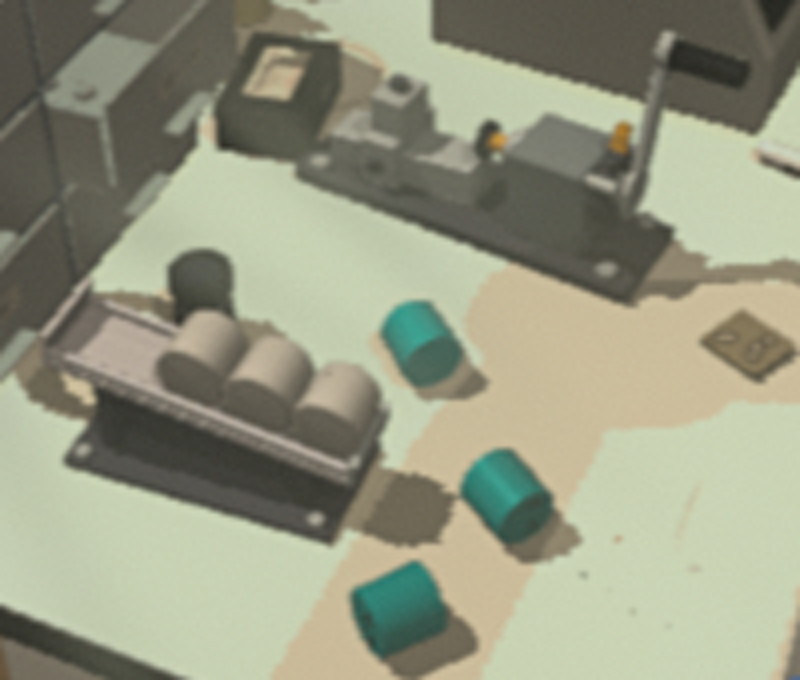

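Run:
```python
from h import *
g=lambda u,v:(170+u/4,110+v/4)
def p(l,u,v,z): print(l,onz('top',*g(u,v),z).round(4))
for l,u,v,z in [('clampTL',553,102,.012),('TR',662,112,.012),('BL',520,468,.012),('BR',628,478,.012),
 ('bolt bl',535,438,.013),('bolt tl',564,120,.013),('bolt tr',650,131,.013),
 ('hous BL',556,392,.072),('hous BR',635,400,.072),('hous TL',565,312,.072),('TR',642,316,.072),
 ('handle bot',657,517,.14),('handle top',662,432,.14),
 ('pad',602,272,.055),('bs left face low',595,200,.04),('bs bolt',615,163,.076),
 ('rack BR',258,338,.008),('rack TR',247,100,.008),('rack BL',147,345,.008),('bolt',151,325,.01),('bolt',248,318,.01),('bolt',236,105,.01),
 ('s0 c',190,306,.078),('s0 L',161,306,.06),('s0 R',217,306,.06),('s1 c',187,243,.084),('s2',184,180,.09),('lipL',150,343,.05),('lipR',236,337,.05),('upL',143,58,.078),('upR',220,55,.078),
 ('loupe top',324,118,.047),('coupon',513,596,.006)]: p(l,u,v,z)
```

```text
clampTL [ 0.698  -0.0072  0.012 ]
TR [ 0.6918 -0.0745  0.012 ]
BL [0.4715 0.0166 0.012 ]
BR [ 0.4658 -0.0473  0.012 ]
bolt bl [0.4892 0.0075 0.013 ]
bolt tl [ 0.6861 -0.0136  0.013 ]
bolt tr [ 0.6793 -0.0665  0.013 ]
hous BL [0.5087 0.0019 0.072 ]
hous BR [ 0.5044 -0.0422  0.072 ]
hous TL [ 0.5543 -0.004   0.072 ]
TR [ 0.5522 -0.0475  0.072 ]
handle bot [ 0.4355 -0.0397  0.14  ]
handle top [ 0.4789 -0.0436  0.14  ]
pad [ 0.5812 -0.0282  0.055 ]
bs left face low [ 0.6281 -0.0274  0.04  ]
bs bolt [ 0.6405 -0.0339  0.076 ]
rack BR [0.5496 0.1733 0.008 ]
rack TR [0.6996 0.1826 0.008 ]
rack BL [0.545  0.2401 0.008 ]
bolt [0.5569 0.2378 0.01  ]
bolt [0.5615 0.1794 0.01  ]
bolt [0.6957 0.1892 0.01  ]
s0 c [0.5556 0.2071 0.078 ]
s0 L [0.559  0.2257 0.06  ]
s0 R [0.5592 0.1937 0.06  ]
s1 c [0.5905 0.2091 0.084 ]
s2 [0.6254 0.211  0.09  ]
lipL [0.5392 0.2327 0.05  ]
lipR [0.5429 0.1832 0.05  ]
upL [0.7015 0.2379 0.078 ]
upR [0.7036 0.1934 0.078 ]
loupe top [0.6758 0.1337 0.047 ]
coupon [0.3969 0.0212 0.006 ]
```

```bash
python3 -m pendant '[[[-20,3,-33],0,0.3],[[-20,3,-33],0,0.3],[[-20,3,-33],0,0.3],[[-20,3,-33],0,0.3],[[-20,3,-33],0,0.3],[[-20,3,-33],0,0.3],[[-20,3,-33],0,0.3],[[-20,3,-33],0,0.3],[[-20,3,-33],0,0.3],[[-20,3,-33],0,0.3]]'
```

```text
time_s: 0.98
tcp_pos: [0.4546, 0.3231, 0.1884]
tool_rot: [-1.571, 0.0, 1.254]
wrist_force: [-0.2, 1.2, 0.5]
grip_width: 0.0606
```

```bash
python3 -m pendant '[[[-19,6,-33],0,0.3],[[-19,6,-33],0,0.3],[[-19,6,-33],0,0.3],[[-19,6,-33],0,0.3],[[0,0,0],-7,0.3],[[0,0,0],-7,0.3],[[0,0,0],-7,0.3],[[0,0,0],0,0.3],[[0,0,0],0,0.3]]'
python3 - <<'E'
from h import *
im,o=grab('wrist','c_w'); print(o['tcp_pos'],o['tool_rot'])
print(proj('wrist',[.557,.209,.06],o))
E
```

```text
time_s: 1.73
tcp_pos: [0.5553, 0.2113, 0.1644]
tool_rot: [-1.57, -0.0, 1.617]
wrist_force: [-0.5, -0.2, -0.2]
grip_width: 0.0606
[0.5553377  0.21126866 0.16436349] [-1.56999875e+00 -1.30421552e-04  1.61723541e+00]
[256.59421228 191.10531333]
```

View pics/c_w.png

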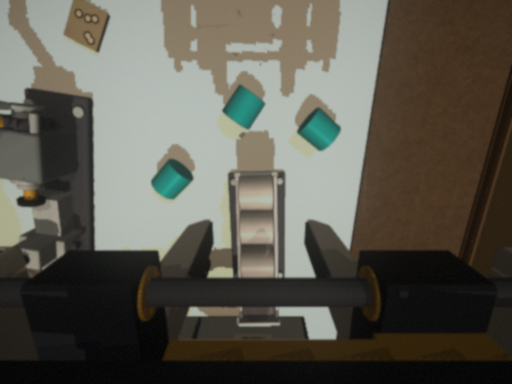

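Run:
```python
from h import *
im=cv2.imread('pics/c_w.png'); crop(im,215,155,305,285,5,'c_w2')
```

```text
(no output)
```

View pics/c_w2.png

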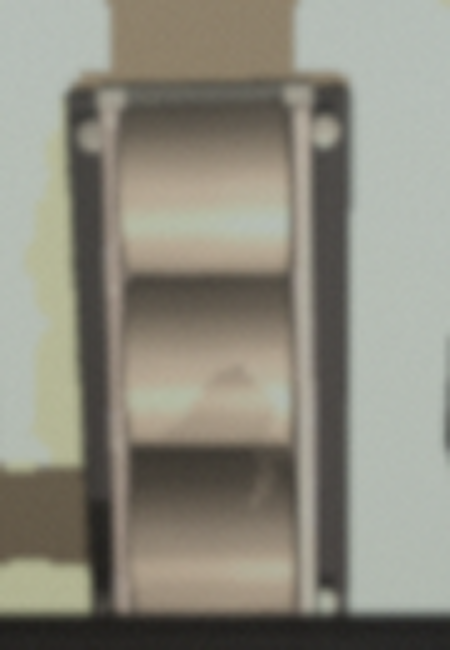

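Run:
```python
from h import *
im,o=grab('wrist')
def p(l,u,v,z): print(l,onz('wrist',215+u/5,155+v/5,z,o).round(4))
for z in (.063,.07): p('s0L',119,190,z);p('s0R',290,190,z)
p('crev01',205,274,.065);p('crev12',212,446,.071)
p('sL2',131,560,.075);p('sR2',296,560,.075)
p('lip',205,85,.05);p('lipTL',97,95,.051);p('lipTR',307,95,.051)
p('boltL',91,135,.01);p('boltR',326,132,.01);p('boltR2',328,600,.01)
```

```text
s0L [0.559  0.1912 0.063 ]
s0R [0.5574 0.2259 0.063 ]
s0L [0.5569 0.1916 0.07  ]
s0R [0.5553 0.2254 0.07  ]
crev01 [0.5756 0.2094 0.065 ]
crev12 [0.6113 0.2125 0.071 ]
sL2 [0.6365 0.1966 0.075 ]
sR2 [0.6349 0.2313 0.075 ]
lip [0.5393 0.2077 0.05  ]
lipTL [0.5423 0.1853 0.051 ]
lipTR [0.5402 0.229  0.051 ]
boltL [0.5617 0.1808 0.01  ]
boltR [0.5583 0.2372 0.01  ]
boltR2 [0.6867 0.2466 0.01  ]
```

```bash
python3 -m pendant '[[[-3,20,-3],-1.1,0.3],[[0,30,0],0,0.3],[[0,30,0],0,0.3],[[0,22,0],0,0.3],[[0,9,0],0,0.3],[[0,0,0],0,0.3]]'
python3 - <<'E'
from h import *
im,o=grab('wrist'); print(o['tcp_pos'],o['tool_rot']); crop(im,130,100,390,260,3,'d_w')
im,o=grab('side'); crop(im,120,160,300,290,4,'d_s')
E
```

```text
time_s: 2.33
tcp_pos: [0.557, 0.2082, 0.0515]
tool_rot: [-1.566, 0.002, 1.639]
wrist_force: [0.1, 0.3, 0.5]
grip_width: 0.0603
[0.55696781 0.20824028 0.05147266] [-1.56617658  0.00187805  1.63935957]
```

View pics/d_w.png

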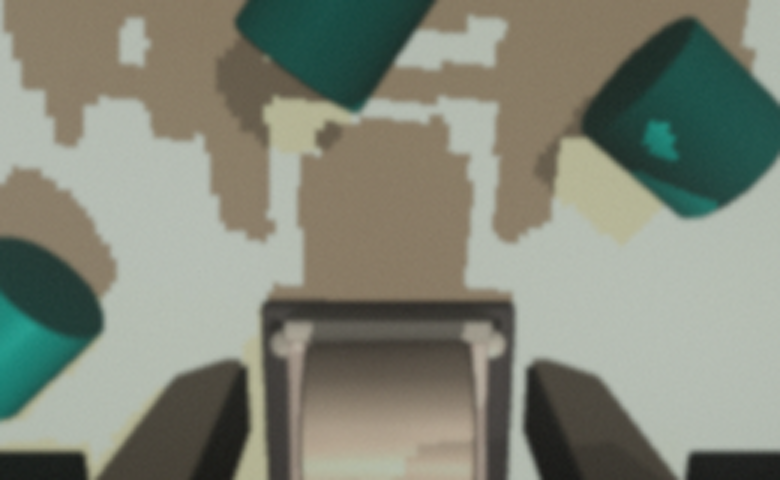

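View pics/d_s.png

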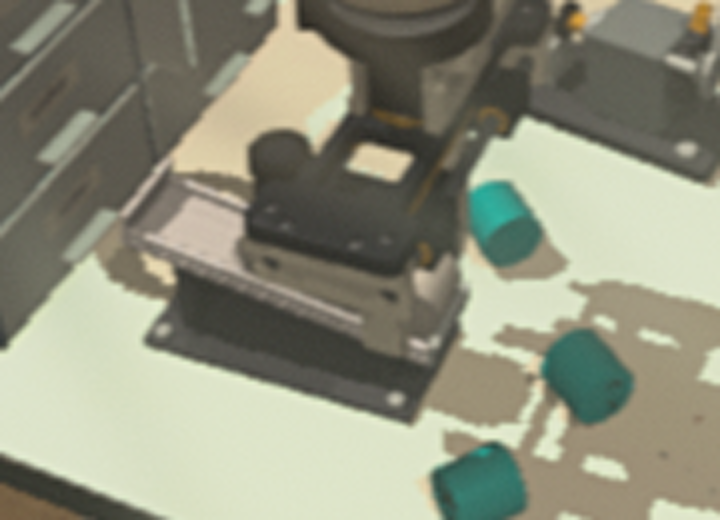

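```bash
python3 -m pendant '[[[0,-2,0],0,0.3],[[0,0,0],0,-0.5],[[0,0,0],0,-0.5],[[0,0,0],0,-0.5],[[0,0,0],0,-0.5],[[0,0,0],0,-0.5],[[0,0,0],0,-0.5]]' 25
python3 - <<'E'
from h import *
o=env.get_obs(); print(o['tcp_pos'],o['tool_rot'])
E
```

```text
time_s: 3.02
tcp_pos: [0.5588, 0.2087, 0.056]
tool_rot: [-1.571, -0.0, 1.64]
wrist_force: [-0.3, -0.5, 2.6]
grip_width: 0.0337
[0.55879757 0.2086631  0.05598823] [-1.57116118e+00 -1.14837488e-04  1.63965268e+00]
```

```bash
python3 -m pendant '[[[0,-6,0],0,-0.5],[[0,-10,0],0,-0.5],[[0,-15,0],0,-0.5],[[0,-20,0],0,-0.5],[[0,-20,0],0,-0.5],[[0,-20,0],0,-0.5],[[0,0,0],0,-0.5],[[0,0,0],0,-0.5]]'
python3 - <<'E'
from h import *
im,o=grab('side'); print(o['tcp_pos'],o['tool_rot'],o['grip_width'],o['wrist_force']); crop(im,120,130,320,290,4,'e_s')
im,o=grab('wrist','e_w')
E
```

```text
time_s: 3.68
tcp_pos: [0.5591, 0.2088, 0.1477]
tool_rot: [-1.573, -0.001, 1.64]
wrist_force: [-0.6, -0.0, -2.6]
grip_width: 0.034
[0.55912207 0.20878804 0.14769837] [-1.57307412e+00 -7.09631877e-04  1.63970861e+00] 0.033954058852267294 [-0.60649714 -0.04120627 -2.62047744]
```

View pics/e_s.png

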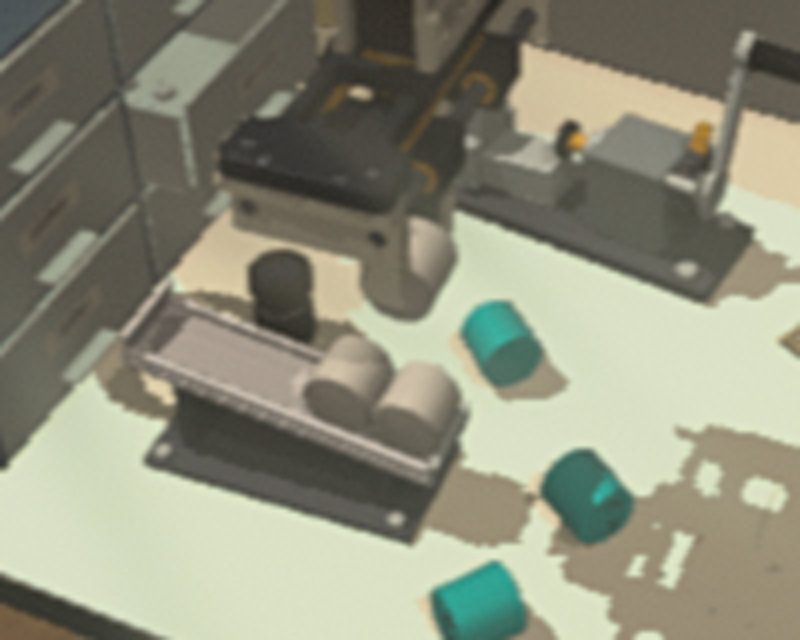

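View pics/e_w.png

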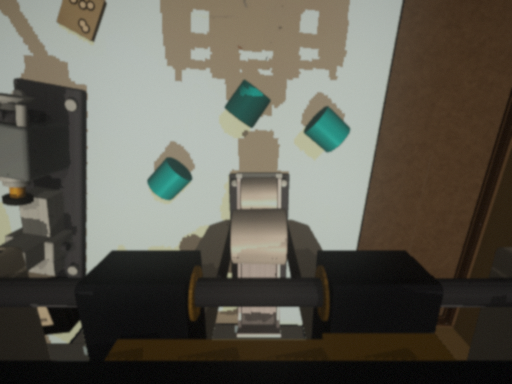

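```bash
python3 -m pendant '[[[-30,-2,-4],0,-0.5],[[-30,-2,-4],0,-0.5],[[-30,-2,-4],0,-0.5],[[-30,-2,-4],0,-0.5],[[-31,-2,-4],0,-0.5],[[-31,-2,-4],0,-0.5],[[-31,-2,-4],5,-0.5],[[-31,-2,-4],5,-0.5],[[0,0,0],0,-0.5],[[0,0,0],0,-0.5]]'
python3 - <<'E'
from h import *
im,o=grab('wrist','f_w'); print(o['time_s'],o['tcp_pos'],o['tool_rot'],o['grip_width'])
crop(im,130,0,390,270,3,'f_w2')
im,o=grab('side'); crop(im,200,100,340,230,5,'f_s')
E
```

```text
time_s: 4.62
tcp_pos: [0.6036, -0.0365, 0.1608]
tool_rot: [-1.568, 0.002, 1.46]
wrist_force: [-0.3, 1.2, -1.9]
grip_width: 0.0336
4.6167 [ 0.60363776 -0.03654729  0.16083958] [-1.56752999  0.00224384  1.45997658] 0.033585750723415526
```

View pics/f_w2.png

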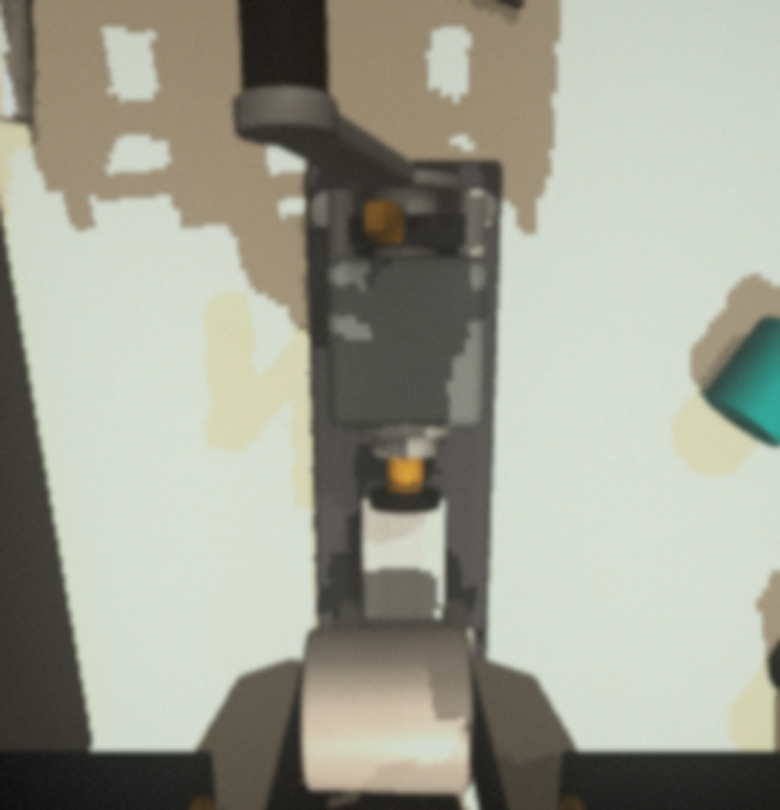

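View pics/f_s.png

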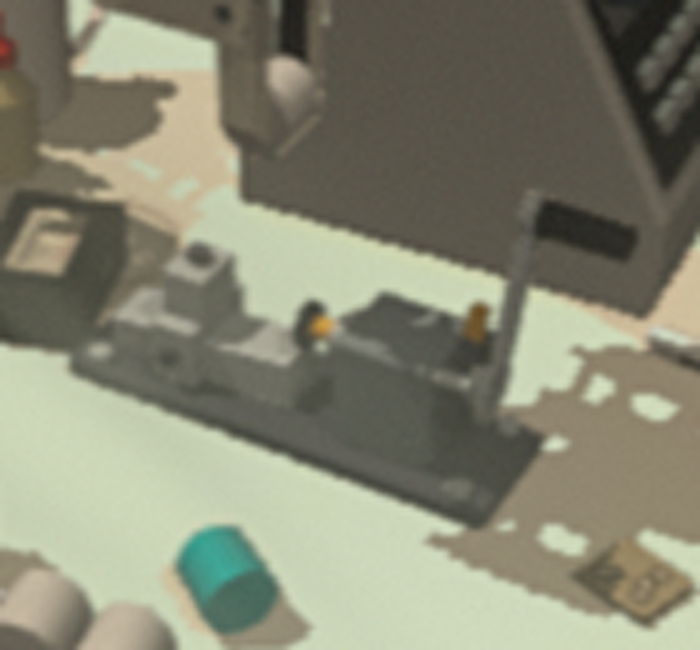

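Run:
```python
from h import *
def tri(a,b):
    (p,d),(q,e)=a,b
    A=np.array([d,-e]).T; s,t=np.linalg.lstsq(A,q-p,rcond=None)[0]
    return ((p+s*d+q+t*e)/2).round(4),round(np.linalg.norm(p+s*d-q-t*e)*1000,2)
o=env.get_obs(); g=lambda u,v:(130+u/3,v/3)
sd=lambda u,v:ray('side',200+u/5,100+v/5); tp=lambda u,v:ray('top',170+u/4,110+v/4)
print('bolt',tri(tp(615,163),sd(203,250)))
print('pad top',tri(tp(602,272),sd(310,312)))
print('pad from wrist bottom edge',onz('wrist',*g(405,505),.067,o),onz('wrist',*g(405,508),.06,o))
print('housing', [onz('wrist',*g(*q),.072,o).round(4) for q in [(328,425),(478,425),(332,260),(484,255)]])
print('base L/R', [onz('wrist',*g(*q),.012,o).round(4) for q in [(306,165),(500,165),(318,600),(489,600)]])
print('bed L/R', [onz('wrist',*g(*q),.037,o).round(4) for q in [(362,505),(445,505),(362,615),(442,615)]])
# held cylinder in tool frame
from scipy.spatial.transform import Rotation as R
T=R.from_euler('xyz',o['tool_rot']).as_matrix()
for q in [(303,690),(470,690),(386,628),(386,792)]:
    p,d=ray('wrist',*g(*q),o); print((T.T@(p-o['tcp_pos'])).round(4),(T.T@d).round(4))
```

```text
bolt (array([ 0.6386, -0.0343,  0.0761]), np.float64(3.79))
pad top (array([ 0.5788, -0.0272,  0.0623]), np.float64(1.69))
pad from wrist bottom edge [ 0.58002632 -0.02331855  0.067     ] [ 0.5824659  -0.02339872  0.06      ]
housing [array([ 0.5517, -0.0443,  0.072 ]), array([0.5565, 0.0013, 0.072 ]), array([ 0.5047, -0.0373,  0.072 ]), array([0.508 , 0.0067, 0.072 ])]
base L/R [array([ 0.4677, -0.0457,  0.012 ]), array([0.4748, 0.0216, 0.012 ]), array([ 0.6263, -0.0617,  0.012 ]), array([0.6335, 0.0066, 0.012 ])]
bed L/R [array([ 0.5846, -0.0385,  0.037 ]), array([ 0.5877, -0.009 ,  0.037 ]), array([ 0.6259, -0.0432,  0.037 ]), array([ 0.629 , -0.0136,  0.037 ])]
[-1.000e-04 -1.651e-01  7.790e-02] [-0.0999  0.9052 -0.413 ]
[-1.000e-04 -1.651e-01  7.790e-02] [ 0.0998  0.9052 -0.413 ]
[-1.000e-04 -1.651e-01  7.790e-02] [-6.000e-04  9.381e-01 -3.463e-01]
[-1.000e-04 -1.651e-01  7.790e-02] [-7.000e-04  8.543e-01 -5.198e-01]
```

Run:
```python
from h import *
im,o=grab('wrist','g_w'); print(o['time_s'],o['tcp_pos'],o['tool_rot'],abs(o['joint_velocities']).max())
a=cv2.imread('pics/f_w.png'); print('shift',cv2.phaseCorrelate(a[:200,:,0].astype(float),im[:200,:,0].astype(float)))
ims,_=grab('side')
imw=im.copy()
T=R.from_euler('xyz',o['tool_rot']).as_matrix()
ths=np.linspace(0,2*np.pi,40)
big=cv2.resize(ims[80:180,180:300],None,fx=6,fy=6,interpolation=cv2.INTER_CUBIC)
bw=cv2.resize(imw[150:290,190:330],None,fx=5,fy=5,interpolation=cv2.INTER_CUBIC)
for cy,col in ((-.005,(0,0,255)),(.004,(255,0,0))):
  for x in (-.017,.017):
    P=[T@np.array([x,cy+.018*np.cos(t),-.002+.018*np.sin(t)])+o['tcp_pos'] for t in ths]
    q=np.array([proj('side',p) for p in P]); cv2.polylines(big,[((q-[180,80])*6).astype(int)],True,col,1)
    q=np.array([proj('wrist',p,o) for p in P]); cv2.polylines(bw,[((q-[190,150])*5).astype(int)],True,col,1)
cv2.imwrite('pics/g_s2.png',big);cv2.imwrite('pics/g_w2.png',bw)
```

```text
4.7167 [ 0.60371265 -0.03173366  0.16117578] [-1.56754216e+00 -1.10606749e-03  1.46665613e+00] 0.021780261462848224
shift ((-4.813773543973355, 0.6220514223318929), 0.617431892033383)
```

View pics/g_s2.png

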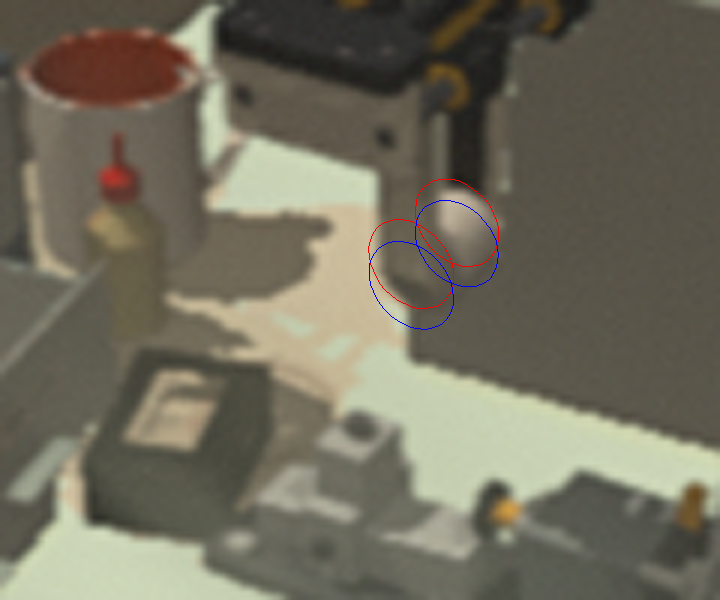

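View pics/g_w2.png

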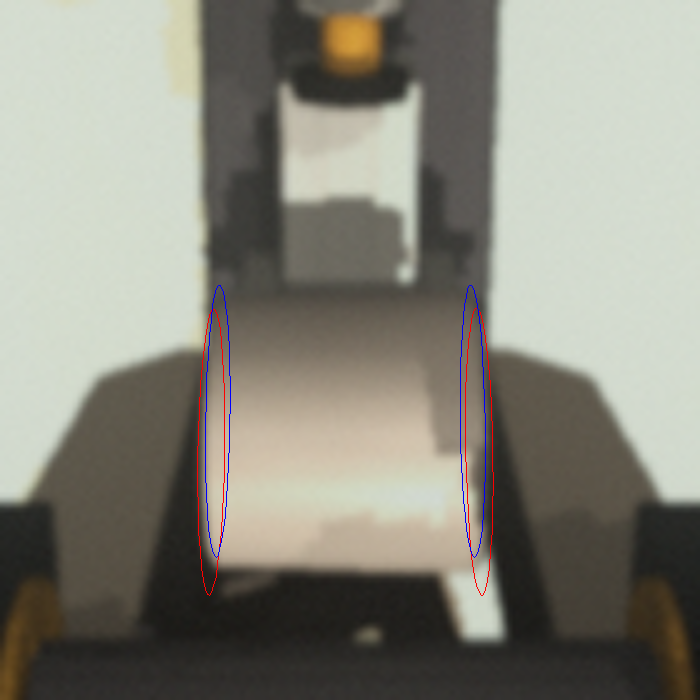

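Run:
```python
from h import *
im,o=grab('wrist','i_w'); print(o['time_s'],o['tcp_pos'],o['tool_rot'],abs(o['joint_velocities']).max())
crop(im,190,60,330,240,4,'i_w2')
```

```text
4.8167 [ 0.60411583 -0.03073024  0.16178226] [-1.56880957e+00 -1.32115704e-03  1.46863216e+00] 0.006694156554842155
```

View pics/i_w2.png

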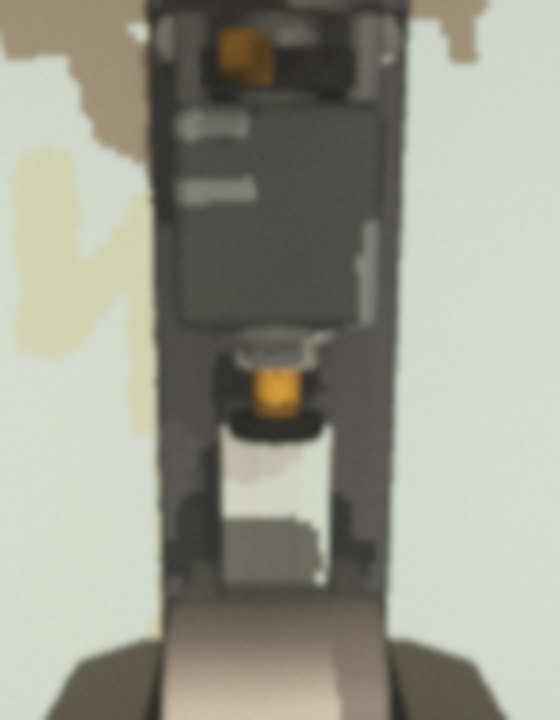

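Run:
```python
from h import *
o=env.get_obs(); print(o['tcp_pos'],o['tool_rot'])
g=lambda u,v:(190+u/4,60+v/4)
W=lambda l,z,*qs: print(l,[onz('wrist',*g(*q),z,o).round(4) for q in qs], np.mean([onz('wrist',*g(*q),z,o) for q in qs],0).round(4))
W('base',.012,(156,200),(403,200)); W('base',.012,(162,560),(390,560))
W('bed',.037,(220,440),(332,440)); W('bed',.035,(222,575),(329,575))
W('hous',.072,(182,322),(375,322),(178,105),(381,105)); W('pad',.065,(277,436)); W('pad',.058,(277,440))
W('quill end',.064,(277,365));W('brass',.061,(277,368),(277,410))
```

```text
[ 0.60423926 -0.03085183  0.16201041] [-1.56924586e+00 -1.07772068e-03  1.46855152e+00]
base [array([ 0.523 , -0.0555,  0.012 ]), array([0.53  , 0.0122, 0.012 ])] [ 0.5265 -0.0217  0.012 ]
base [array([ 0.6267, -0.0676,  0.012 ]), array([0.6338, 0.001 , 0.012 ])] [ 0.6303 -0.0333  0.012 ]
bed [array([ 0.5867, -0.044 ,  0.037 ]), array([ 0.5898, -0.014 ,  0.037 ])] [ 0.5882 -0.029   0.037 ]
bed [array([ 0.6256, -0.0481,  0.035 ]), array([ 0.6287, -0.0182,  0.035 ])] [ 0.6271 -0.0332  0.035 ]
hous [array([ 0.5511, -0.047 ,  0.072 ]), array([ 0.5556, -0.0028,  0.072 ]), array([ 0.5045, -0.042 ,  0.072 ]), array([0.509 , 0.0021, 0.072 ])] [ 0.5301 -0.0224  0.072 ]
pad [array([ 0.5814, -0.0281,  0.065 ])] [ 0.5814 -0.0281  0.065 ]
pad [array([ 0.5838, -0.0284,  0.058 ])] [ 0.5838 -0.0284  0.058 ]
quill end [array([ 0.5643, -0.0264,  0.064 ])] [ 0.5643 -0.0264  0.064 ]
brass [array([ 0.5655, -0.0265,  0.061 ]), array([ 0.5757, -0.0275,  0.061 ])] [ 0.5706 -0.027   0.061 ]
```

```bash
python3 -m pendant '[[[0,30,0],0,-0.5],[[0,30,0],0,-0.5],[[0,22,0],0,-0.5],[[0,12,0],0,-0.5],[[0,6,0],0,-0.5],[[0,2,0],0,-0.5],[[0,0,0],0,-0.5],[[0,0,0],0,-0.5],[[0,0,0],0,-0.5]]'
python3 - <<'E'
from h import *
im,_=grab('side'); o=env.get_obs();print(o['tcp_pos'],o['tool_rot'],o['wrist_force']); crop(im,200,90,320,200,6,'j_s')
im,_=grab('wrist'); crop(im,160,60,360,270,3.5,'j_w')
E
```

```text
time_s: 5.62
tcp_pos: [0.6058, -0.033, 0.0621]
tool_rot: [-1.574, -0.0, 1.465]
wrist_force: [-0.1, -0.1, -2.2]
grip_width: 0.0339
[ 0.60563984 -0.03305965  0.06196313] [-1.57332911e+00 -1.50520929e-04  1.46522038e+00] [-0.0136629   0.05980204 -2.21694125]
```

View pics/j_s.png

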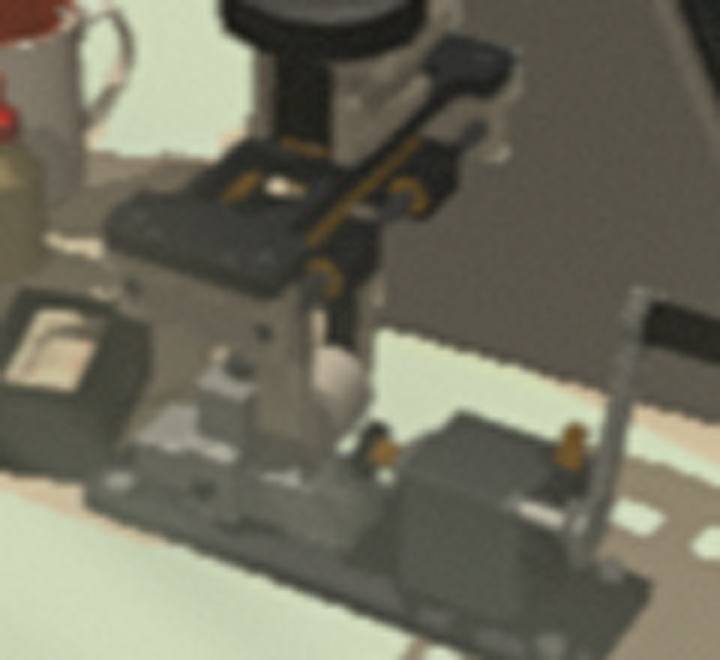

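View pics/j_w.png

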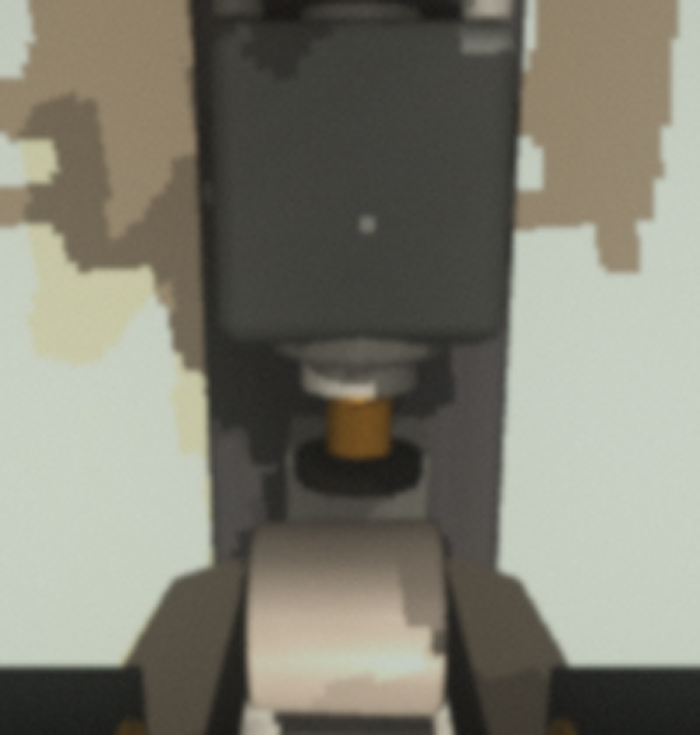

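```bash
python3 -m pendant '[[[2,2,0],0,-0.5],[[0.5,2,0],0,-0.5],[[0,1,0],0,-0.5],[[0,0,0],0,-0.5],[[0,0,0],0,-0.5],[[0,0,0],0,-0.5]]'
python3 -m pendant '[[[0,1,0],0,-0.5],[[0,0,0],0,-0.5],[[0,0,0],0,-0.5]]'
python3 -m pendant '[[[0,1,0],0,-0.5],[[0,0,0],0,-0.5],[[0,0,0],0,-0.5]]'
```

```text
time_s: 6.22
tcp_pos: [0.6049, -0.0306, 0.0556]
tool_rot: [-1.571, 0.0, 1.465]
wrist_force: [-0.0, -0.4, -1.4]
grip_width: 0.0339
time_s: 6.47
tcp_pos: [0.6049, -0.0306, 0.0546]
tool_rot: [-1.571, 0.0, 1.465]
wrist_force: [-0.3, 0.7, -1.5]
grip_width: 0.0338
time_s: 6.72
tcp_pos: [0.6049, -0.0305, 0.0536]
tool_rot: [-1.571, 0.0, 1.465]
wrist_force: [-0.6, 0.4, -2.3]
grip_width: 0.0339
```

```bash
for i in 1 2; do python3 -m pendant '[[[0,1,0],0,-0.5],[[0,0,0],0,-0.5],[[0,0,0],0,-0.5]]' | grep -E 'tcp_pos|force'; done
python3 - <<'E'
from h import *
im,_=grab('side'); crop(im,220,110,300,190,8,'k_s')
im,_=grab('wrist'); crop(im,160,60,360,270,3.5,'k_w')
E
```

```text
tcp_pos: [0.6049, -0.0305, 0.0526]
wrist_force: [-0.3, 0.3, -1.6]
tcp_pos: [0.6049, -0.0306, 0.0516]
wrist_force: [-0.5, -0.1, -2.0]
```

View pics/k_s.png

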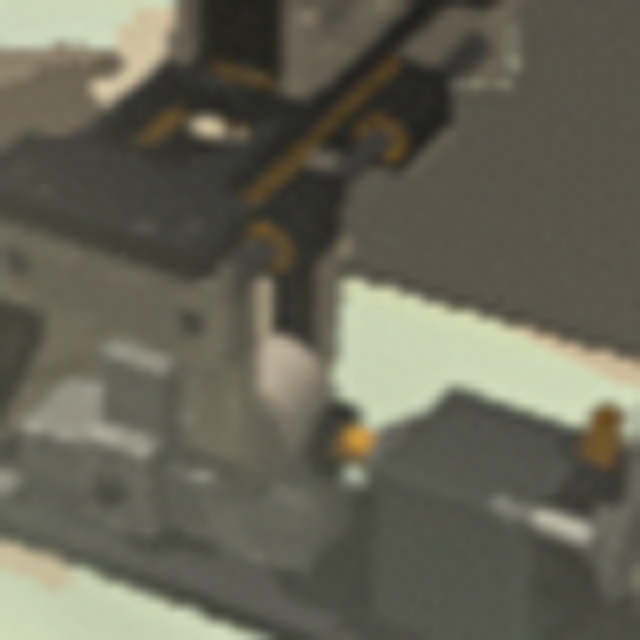

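View pics/k_w.png

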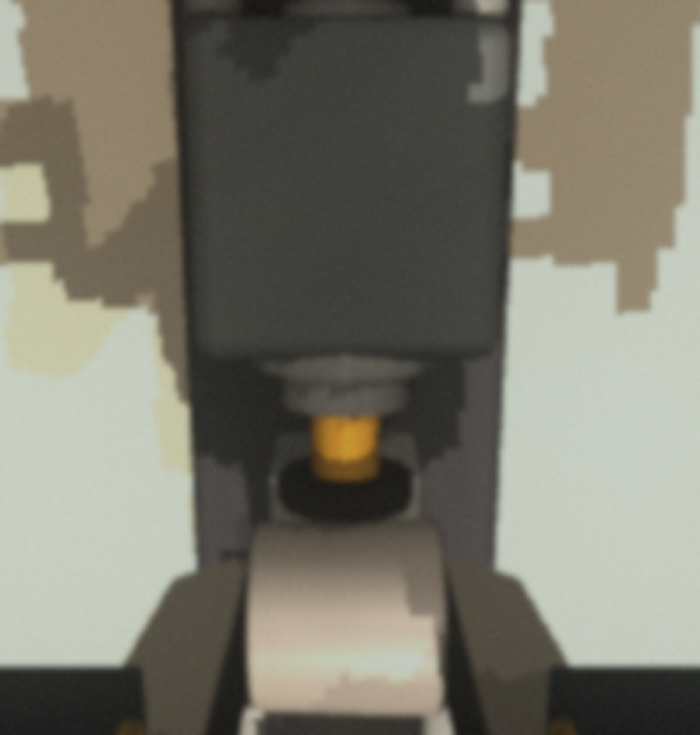

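```bash
for i in 1 2; do python3 -m pendant '[[[0,1,0],0,-0.5],[[0,0,0],0,-0.5],[[0,0,0],0,-0.5]]' | grep -E 'tcp_pos|force'; done
```

```text
tcp_pos: [0.6052, -0.0305, 0.0512]
wrist_force: [-0.7, -0.3, 2.6]
tcp_pos: [0.6052, -0.0306, 0.0511]
wrist_force: [-2.2, 0.5, 7.6]
```

```bash
python3 -m pendant '[[[0,-1.3,0],0,-0.5],[[0,0,0],0,-0.5],[[0,0,0],0,-0.2],[[0,0,0],0,-0.1],[[0,0,0],0,0],[[0,0,0],0,0.1],[[0,0,0],0,0.2],[[0,0,0],0,0.2],[[0,0,0],0,0.2]]'
python3 - <<'E'
from h import *
im,_=grab('side'); crop(im,220,110,300,190,8,'l_s')
im,_=grab('wrist'); crop(im,160,60,360,270,3.5,'l_w')
E
```

```text
time_s: 8.57
tcp_pos: [0.605, -0.0305, 0.0509]
tool_rot: [-1.571, 0.0, 1.465]
wrist_force: [0.8, 0.9, 0.1]
grip_width: 0.0554
```

View pics/l_s.png

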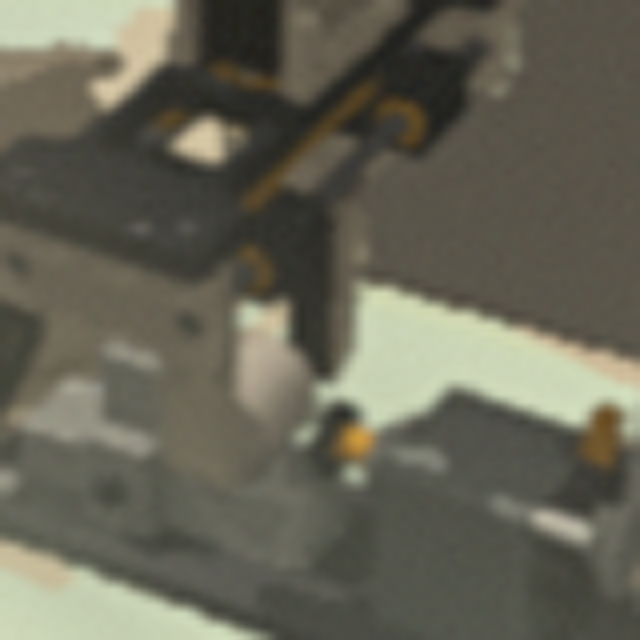

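View pics/l_w.png

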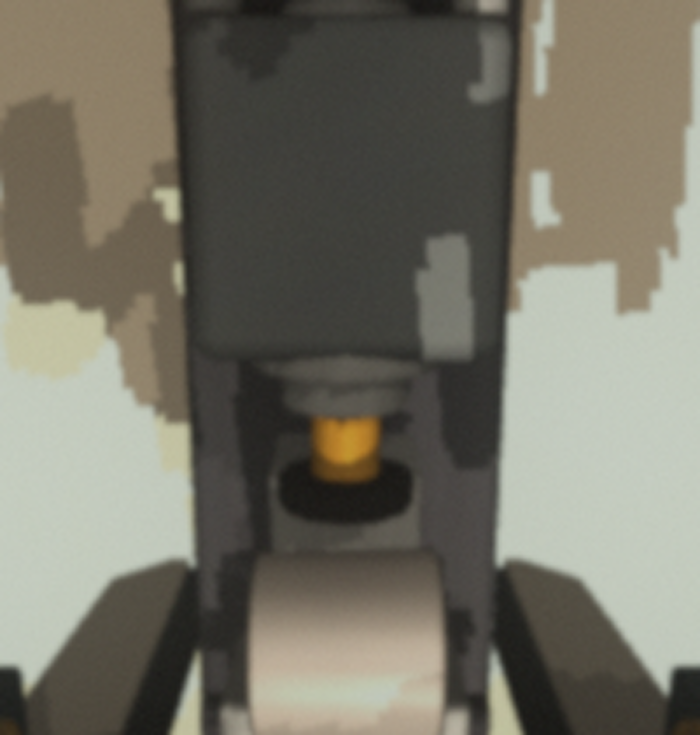

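```bash
python3 -m pendant '[[[0,-5,0],0,0.2],[[0,-10,0],0,0.2],[[0,-25,0],0,0.2],[[0,-35,0],0,0.2],[[0,-35,0],0,0.2],[[0,-35,0],0,0.2],[[0,-10,0],0,0.2],[[-6,0,30],0,0.2],[[-7,0,40],0,0.2],[[-7,0,40],0,0.2]]'
python3 -m pendant '[[[-6.5,0,37],0,0.2],[[0,0,0],0,0.2],[[0,0,0],0,0.2],[[0,0,0],0,0.2],[[0,0,0],0,0.2]]'
python3 - <<'E'
from h import *
o=env.get_obs();im,_=grab('side'); print(o['tcp_pos'],o['tool_rot']);crop(im,200,90,340,200,5.5,'m_s')
im,_=grab('wrist','m_w')
im,_=grab('top');crop(im,270,120,380,270,4,'m_t')
E
```

```text
time_s: 9.5
tcp_pos: [0.4925, -0.0388, 0.2065]
tool_rot: [-1.572, -0.0, 1.465]
wrist_force: [-0.1, 0.3, 0.5]
grip_width: 0.0562
time_s: 9.92
tcp_pos: [0.4581, -0.0412, 0.2066]
tool_rot: [-1.574, -0.0, 1.466]
wrist_force: [-0.7, 0.2, -0.7]
grip_width: 0.0556
[ 0.4580766  -0.04124356  0.20663488] [-1.57376712e+00 -3.26716914e-04  1.46555724e+00]
```

View pics/m_s.png

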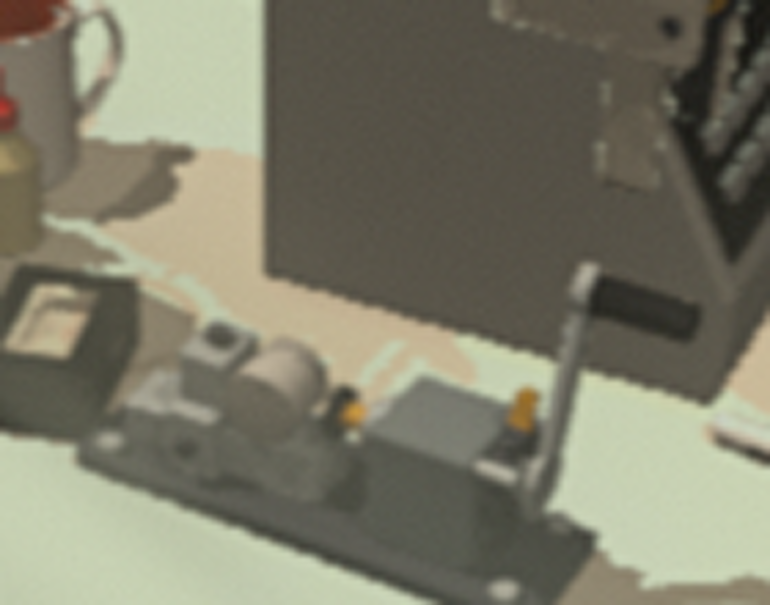

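View pics/m_w.png

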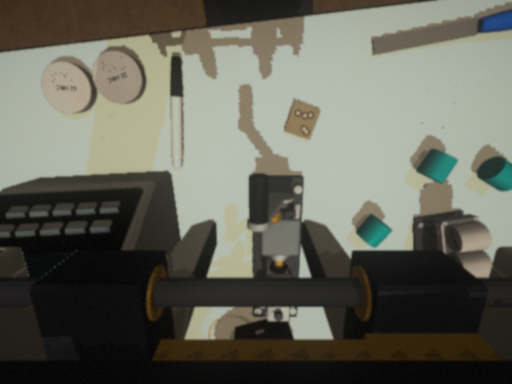

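View pics/m_t.png

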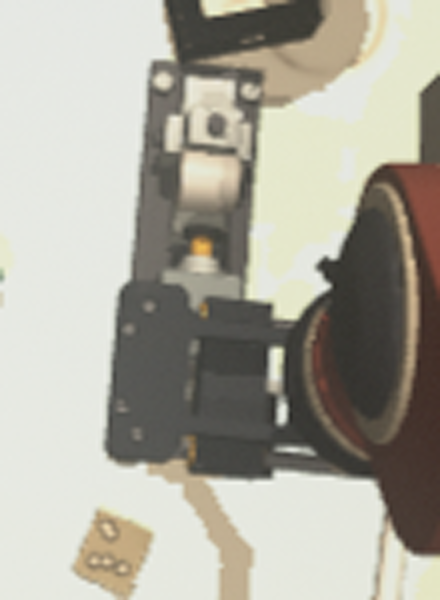

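```bash
python3 - <<'E'
from h import *
for (u,v),(u2,v2) in [((249,139),(250,76)),((327,163),(310,90))]:
    b=onz('side',u,v,0); print(b.round(3),[ (z,proj('side',[b[0],b[1],z]).round(1)) for z in (.1,.13,.16,.2)])
E
python3 - <<'E'
from h import *
im=cv2.imread('pics/a_side.png'); crop(im,235,35,365,175,4.2,'n_s')
im=cv2.imread('pics/a_top.png'); crop(im,320,100,500,250,4,'n_t')
E
```

```text
[ 0.684 -0.19   0.   ] [(0.1, array([249.1, 107.3])), (0.13, array([249.2,  97.1])), (0.16, array([249.2,  86.5])), (0.2, array([249.3,  71.7]))]
[ 0.454 -0.173  0.   ] [(0.1, array([332. , 130.3])), (0.13, array([333.6, 119.7])), (0.16, array([335.3, 108.7])), (0.2, array([337.7,  93.3]))]
```

View pics/n_s.png

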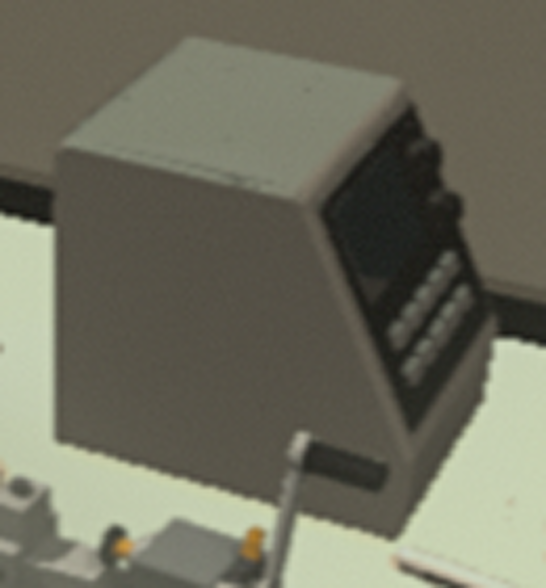

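View pics/n_t.png

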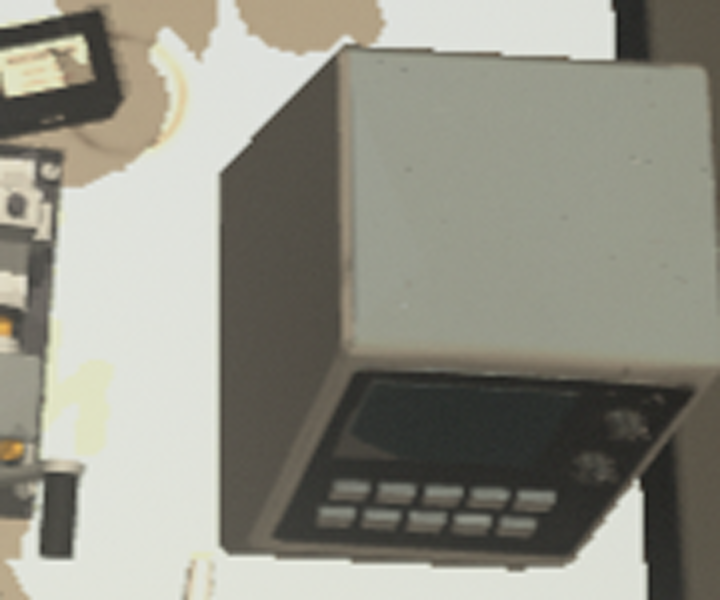

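```bash
python3 - <<'E'
from h import *
o=env.get_obs(); print(o['tcp_pos'])
for q in [(259,176),(259,224),(259,200)]: print(onz('wrist',*q,.136,o).round(4))
im=cv2.imread('pics/m_w.png'); crop(im,220,160,340,330,4,'m_w2')
E
python3 -m pendant '[[[0,25,0],0,0.2],[[0,30,0],0,0.2],[[0,25,0],0,0.2],[[0,14,0],0,0.2],[[0,5,0],0,0.0],[[0,0,0],0,-0.2],[[0,0,0],0,-0.35],[[0,0,0],0,-0.35],[[0,0,0],0,-0.35]]' 10
```

```text
[ 0.45733898 -0.04124393  0.20597059]
[ 0.4352 -0.0389  0.136 ]
[ 0.4806 -0.0437  0.136 ]
[ 0.4573 -0.0412  0.136 ]
time_s: 10.82
tcp_pos: [0.457, -0.0414, 0.108]
tool_rot: [-1.573, -0.0, 1.465]
wrist_force: [-0.5, 0.3, 0.5]
grip_width: 0.0313
```

View pics/m_w2.png

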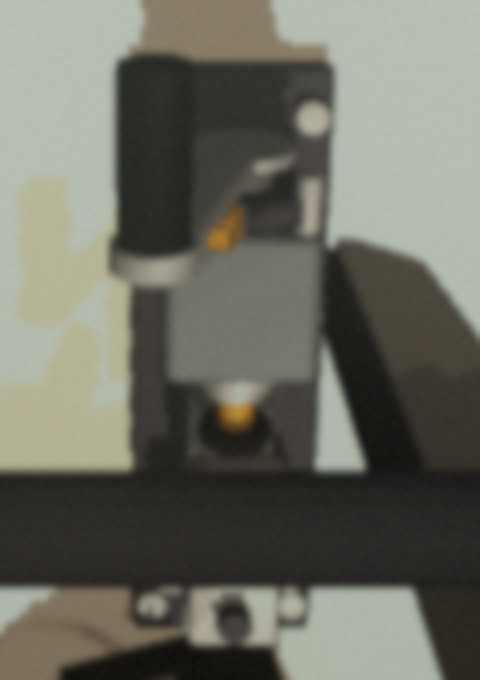

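```bash
python3 -m pendant '[[[-8,0,0],0,-0.35],[[-8,0,0],0,-0.35],[[-8,0,0],0,-0.35],[[-7,0,0],0,-0.35],[[-3,0,0],0,-0.35],[[0,0,0],0,-0.35],[[0,0,0],0,-0.35]]'
python3 - <<'E'
from h import *
im,_=grab('wrist'); crop(im,200,150,360,330,4,'p_w'); print(env.get_obs()['wrist_force'])
im,_=grab('side');crop(im,200,90,340,200,5.5,'p_s')
E
```

```text
time_s: 11.4
tcp_pos: [0.4525, -0.0725, 0.1069]
tool_rot: [-1.57, -0.004, 1.467]
wrist_force: [0.3, 7.8, -2.0]
grip_width: 0.0303
[ 0.76922065  8.01393945 -1.99075709]
```

View pics/p_w.png

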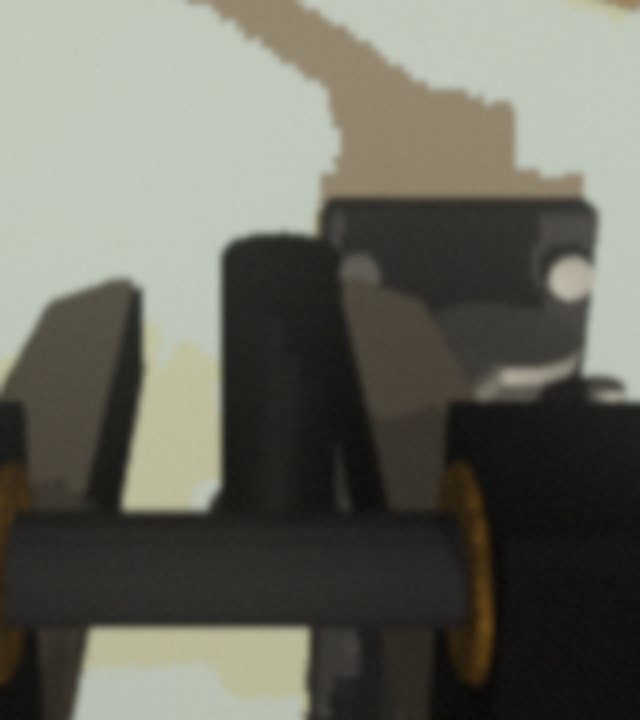

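View pics/p_s.png

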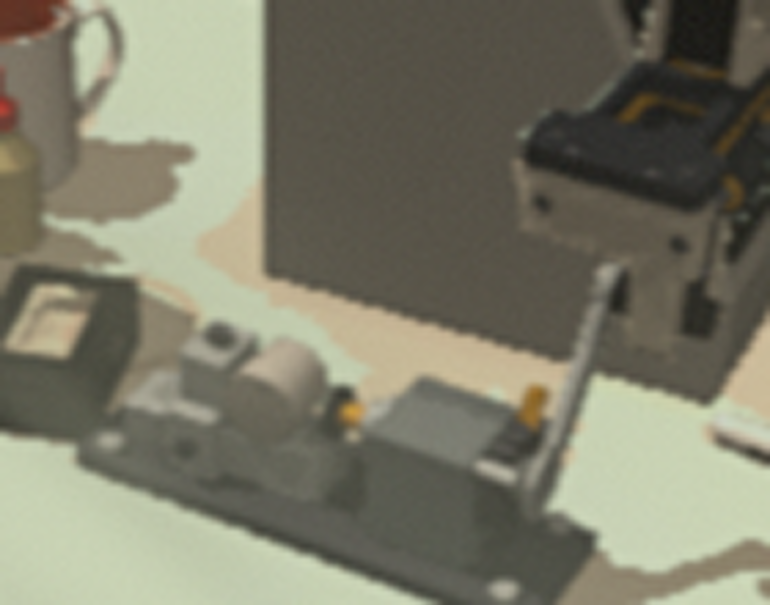

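```bash
python3 -m pendant '[[[8,0,0],0,-0.35],[[13,0,0],0,-0.35],[[14,0,0],0,-0.35],[[14,0,0],0,-0.35],[[14,0,0],0,-0.35],[[14,0,0],0,-0.35],[[14,0,0],0,-0.35],[[14,0,0],0,-0.35],[[10,0,0],0,-0.35],[[5,0,0],0,-0.35]]'
python3 -m pendant '[[[0,0,0],0,-0.35],[[0,0,0],0,-0.35],[[0,0,0],0,-0.35]]'
python3 - <<'E'
from h import *
im,_=grab('side');crop(im,200,90,340,200,5.5,'q_s')
E
```

```text
time_s: 12.33
tcp_pos: [0.4649, 0.0429, 0.1069]
tool_rot: [-1.57, 0.003, 1.466]
wrist_force: [0.2, -11.6, 0.8]
grip_width: 0.0301
time_s: 12.58
tcp_pos: [0.4649, 0.0425, 0.1069]
tool_rot: [-1.571, 0.002, 1.464]
wrist_force: [0.5, -3.1, -0.6]
grip_width: 0.0301
```

View pics/q_s.png

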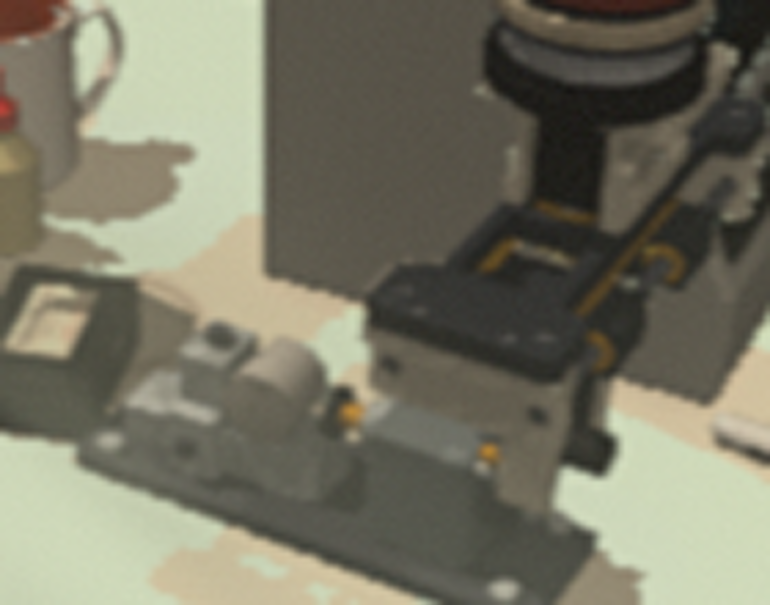

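```bash
python3 -m pendant '[[[-8,0,0],0,-0.35],[[-13,0,0],0,-0.35],[[-14,0,0],0,-0.35],[[-14,0,0],0,-0.35],[[-14,0,0],0,-0.35],[[-14,0,0],0,-0.35],[[-14,0,0],0,-0.35],[[-14,0,0],0,-0.35],[[-10,0,0],0,-0.35],[[-5,0,0],0,-0.35]]'
python3 -m pendant '[[[0,0,0],0,-0.35],[[0,0,0],0,-0.35],[[0,0,0],0,-0.35]]'
python3 - <<'E'
from h import *
im,_=grab('side');crop(im,235,140,285,180,16,'r_s')
im,_=grab('top');crop(im,300,140,350,200,10,'r_t')
E
```

```text
time_s: 13.47
tcp_pos: [0.4527, -0.0726, 0.1068]
tool_rot: [-1.571, -0.005, 1.465]
wrist_force: [1.0, 14.7, -3.6]
grip_width: 0.0304
time_s: 13.72
tcp_pos: [0.4528, -0.0723, 0.1069]
tool_rot: [-1.571, -0.004, 1.468]
wrist_force: [-0.5, 5.5, -3.2]
grip_width: 0.0305
```

View pics/r_s.png

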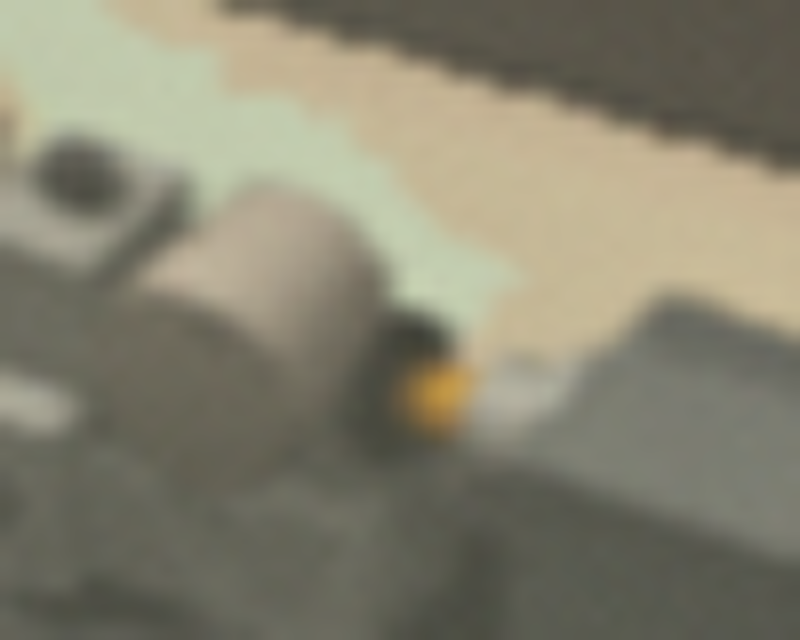

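View pics/r_t.png

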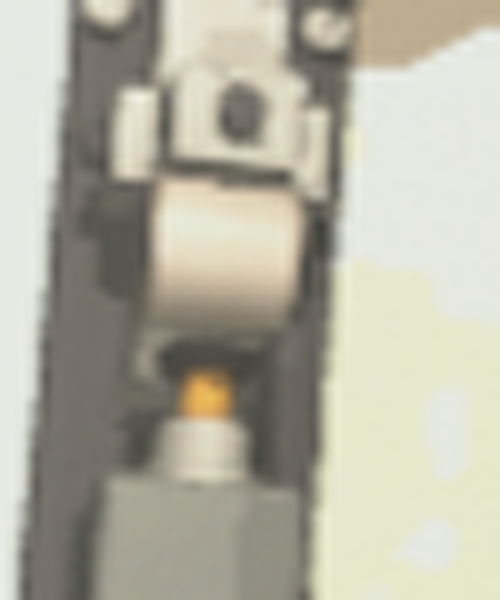

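```bash
cat > br.py <<'E'
from h import *
def brass(im,n='top'):
    # signal along clamp axis: orange-ness (R-B) profile, half-height edges
    ax=np.array([.9945,-.1048,0]); O=np.array([.609,-.0313,.0]); ay=np.array([.1048,.9945,0])
    f=(im[:,:,2].astype(float)-im[:,:,0])
    xs=np.arange(-.06,-.0,.0005); prof=[]
    for x in xs:
        s=[]
        for y in np.arange(-.004,.0041,.001):
            u=proj(n,O+ax*x+ay*y+np.array([0,0,.059])); s.append(cv2.getRectSubPix(f.astype(np.float32),(1,1),(float(u[0]),float(u[1])))[0,0])
        prof.append(np.mean(s))
    p=np.array(prof); k=p.argmax(); b=np.percentile(p,20); h=(p[k]+b)/2
    i=k
    while i>0 and p[i]>h:i-=1
    j=k
    while j<len(p)-1 and p[j]>h:j+=1
    return dict(quill=round(xs[i]*1e3,1),padback=round(xs[j]*1e3,1),len=round((xs[j]-xs[i])*1e3,1),peak=round(p[k],0),area=round((p-b).clip(0).sum()*.5/100,2))
if __name__=='__main__':
    print(env.get_obs()['time_s'],brass(grab('top')[0]),brass(grab('side')[0],'side'))
E
python3 - <<'E'
from br import *
print(brass(cv2.imread('pics/a_top.png')),brass(cv2.imread('pics/a_side.png'),'side'))
E
python3 br.py
```

```text
{'quill': np.float64(-42.0), 'padback': np.float64(-32.5), 'len': np.float64(9.5), 'peak': np.float32(122.0), 'area': np.float32(12.29)} {'quill': np.float64(-42.5), 'padback': np.float64(-32.5), 'len': np.float64(10.0), 'peak': np.float32(107.0), 'area': np.float32(11.19)}
13.8167 {'quill': np.float64(-37.0), 'padback': np.float64(-27.0), 'len': np.float64(10.0), 'peak': np.float32(125.0), 'area': np.float32(13.67)} {'quill': np.float64(-37.0), 'padback': np.float64(-28.0), 'len': np.float64(9.0), 'peak': np.float32(103.0), 'area': np.float32(10.29)}
```

```bash
python3 -m pendant '[[[8,0,0],0,-0.35],[[13,0,0],0,-0.35],[[14,0,0],0,-0.35],[[14,0,0],0,-0.35],[[14,0,0],0,-0.35],[[14,0,0],0,-0.35],[[14,0,0],0,-0.35],[[14,0,0],0,-0.35],[[10,0,0],0,-0.35],[[5,0,0],0,-0.35]]' | grep -E tcp_pos
python3 -m pendant '[[[0,0,0],0,-0.35],[[0,0,0],0,-0.35],[[-5,0,0],0,-0.35],[[-12,0,0],0,-0.35],[[-15,0,0],0,-0.35],[[-15,0,0],0,-0.35],[[-15,0,0],0,-0.35],[[-15,0,0],0,-0.35],[[-15,0,0],0,-0.35],[[-14,0,0],0,-0.35]]' | grep -E tcp_pos
python3 -m pendant '[[[-10,0,0],0,-0.35],[[-4,0,0],0,-0.35],[[0,0,0],0,-0.35],[[0,0,0],0,-0.35],[[0,0,0],0,-0.35]]'
python3 br.py
python3 - <<'E'
from h import *
im,_=grab('side');crop(im,235,140,285,180,16,'s_s')
im,_=grab('top');crop(im,300,140,350,200,10,'s_t')
E
```

```text
tcp_pos: [0.4648, 0.0429, 0.1069]
tcp_pos: [0.4546, -0.06, 0.1071]
time_s: 16.0
tcp_pos: [0.4528, -0.0723, 0.1069]
tool_rot: [-1.571, -0.004, 1.468]
wrist_force: [1.0, 6.1, -1.7]
grip_width: 0.0305
16.0 {'quill': np.float64(-33.0), 'padback': np.float64(-23.0), 'len': np.float64(10.0), 'peak': np.float32(125.0), 'area': np.float32(13.62)} {'quill': np.float64(-33.0), 'padback': np.float64(-23.5), 'len': np.float64(9.5), 'peak': np.float32(102.0), 'area': np.float32(10.75)}
```

View pics/s_s.png

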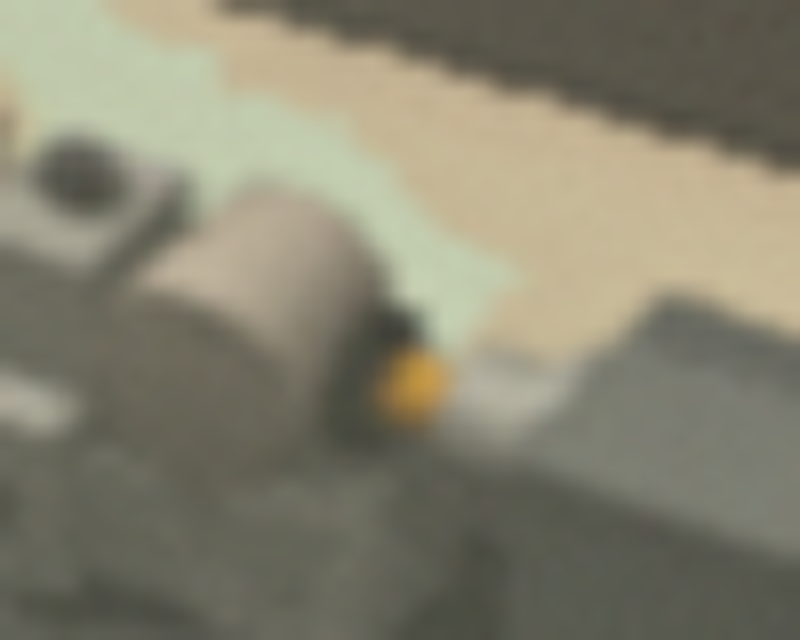

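View pics/s_t.png

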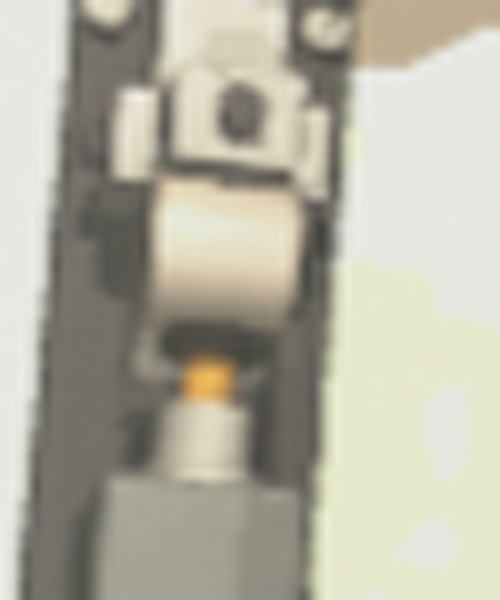

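```bash
python3 -m pendant '[[[8,0,0],0,-0.35],[[13,0,0],0,-0.35],[[14,0,0],0,-0.35],[[14,0,0],0,-0.35],[[14,0,0],0,-0.35],[[14,0,0],0,-0.35],[[14,0,0],0,-0.35],[[14,0,0],0,-0.35],[[10,0,0],0,-0.35],[[5,0,0],0,-0.35]]' | grep -E tcp_pos
python3 -m pendant '[[[0,0,0],0,-0.35],[[0,0,0],0,-0.35],[[-5,0,0],0,-0.35],[[-12,0,0],0,-0.35],[[-15,0,0],0,-0.35],[[-15,0,0],0,-0.35],[[-15,0,0],0,-0.35],[[-15,0,0],0,-0.35],[[-15,0,0],0,-0.35],[[-14,0,0],0,-0.35]]' | grep -E tcp_pos
python3 -m pendant '[[[-10,0,0],0,-0.35],[[-4,0,0],0,-0.35],[[0,0,0],0,-0.35],[[0,0,0],0,-0.35],[[0,0,0],0,-0.35]]'
python3 br.py
python3 - <<'E'
from h import *
im,_=grab('side');crop(im,235,140,285,180,16,'t_s')
im,_=grab('top');crop(im,300,140,350,200,10,'t_t')
E
```

```text
tcp_pos: [0.4648, 0.0428, 0.1069]
tcp_pos: [0.4546, -0.06, 0.1071]
time_s: 18.28
tcp_pos: [0.4528, -0.0723, 0.1069]
tool_rot: [-1.571, -0.004, 1.467]
wrist_force: [0.4, 5.3, -2.1]
grip_width: 0.0302
18.2833 {'quill': np.float64(-29.0), 'padback': np.float64(-21.0), 'len': np.float64(8.0), 'peak': np.float32(121.0), 'area': np.float32(11.59)} {'quill': np.float64(-29.0), 'padback': np.float64(-21.0), 'len': np.float64(8.0), 'peak': np.float32(92.0), 'area': np.float32(9.01)}
```

View pics/t_s.png

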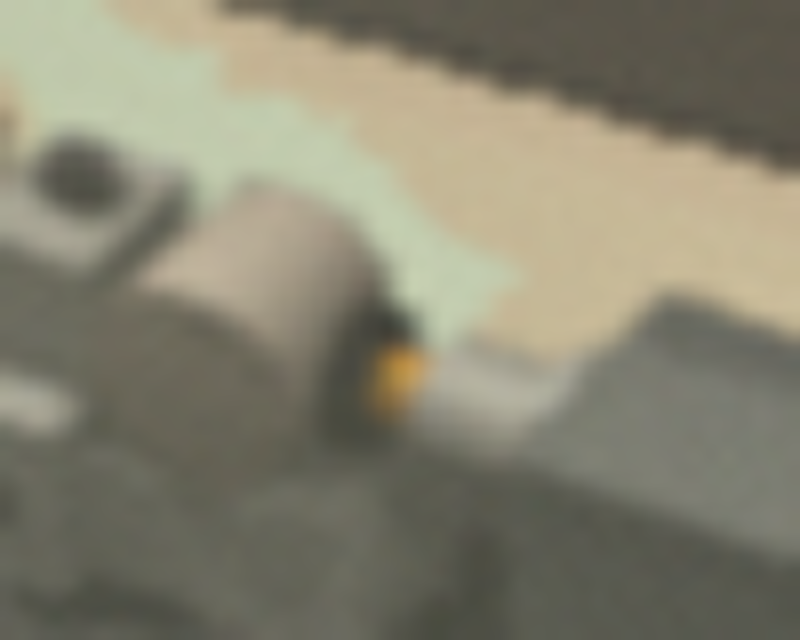

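View pics/t_t.png

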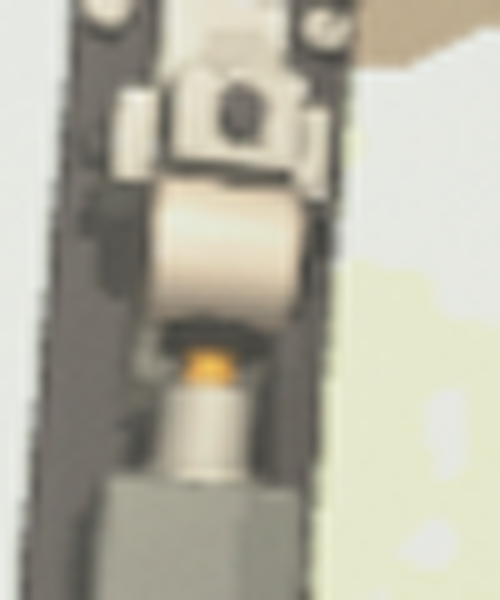

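```bash
python3 -m pendant '[[[8,0,0],0,-0.35],[[13,0,0],0,-0.35],[[14,0,0],0,-0.35],[[14,0,0],0,-0.35],[[14,0,0],0,-0.35],[[14,0,0],0,-0.35],[[14,0,0],0,-0.35],[[14,0,0],0,-0.35],[[10,0,0],0,-0.35],[[5,0,0],0,-0.35]]' | grep -E tcp_pos
python3 -m pendant '[[[0,0,0],0,-0.35],[[0,0,0],0,-0.35],[[-5,0,0],0,-0.35],[[-12,0,0],0,-0.35],[[-15,0,0],0,-0.35],[[-15,0,0],0,-0.35],[[-15,0,0],0,-0.35],[[-15,0,0],0,-0.35],[[-15,0,0],0,-0.35],[[-14,0,0],0,-0.35]]' | grep -E tcp_pos
python3 -m pendant '[[[-10,0,0],0,-0.35],[[-4,0,0],0,-0.35],[[0,0,0],0,-0.35],[[0,0,0],0,-0.35],[[0,0,0],0,-0.35]]'
python3 br.py
python3 - <<'E'
from h import *
im,_=grab('side');crop(im,235,140,285,180,16,'u_s')
im,_=grab('top');crop(im,300,140,350,200,10,'u_t')
E
```

```text
tcp_pos: [0.4648, 0.0428, 0.1069]
tcp_pos: [0.4547, -0.0598, 0.1071]
time_s: 20.57
tcp_pos: [0.4528, -0.0723, 0.1068]
tool_rot: [-1.571, -0.004, 1.468]
wrist_force: [0.3, 5.1, -3.0]
grip_width: 0.0307
20.5667 {'quill': np.float64(-26.0), 'padback': np.float64(-20.0), 'len': np.float64(6.0), 'peak': np.float32(77.0), 'area': np.float32(7.81)} {'quill': np.float64(-27.0), 'padback': np.float64(-19.0), 'len': np.float64(8.0), 'peak': np.float32(41.0), 'area': np.float32(4.96)}
```

View pics/u_s.png

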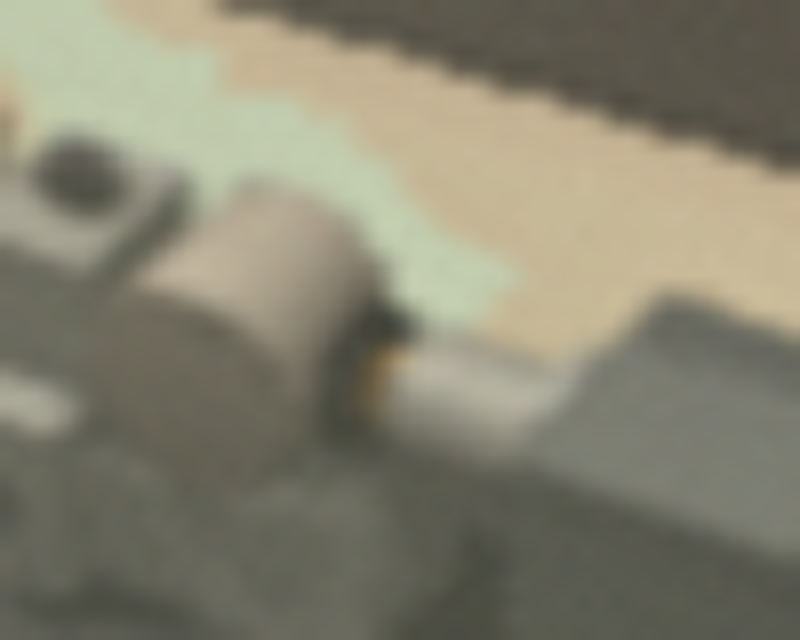

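View pics/u_t.png

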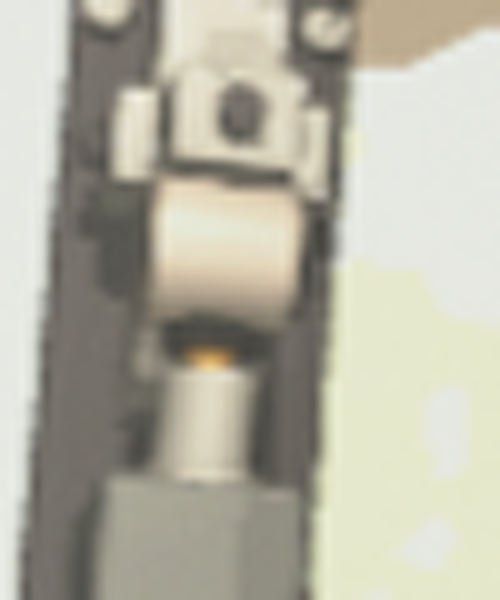

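```bash
python3 -m pendant '[[[4,0,0],0,-0.35],[[4,0,0],0,-0.35],[[0,0,0],0,-0.1],[[0,0,0],0,0.1],[[0,0,0],0,0.1],[[0,0,0],0,0.1],[[0,-15,0],0,0.1],[[0,-30,0],0,0.1],[[0,-30,0],0,0.1],[[0,-30,0],0,0.1]]'
python3 -m pendant '[[[0,-15,0],0,0.1],[[0,0,0],0,0.1],[[0,0,0],0,0.1],[[0,0,0],0,0.1],[[0,0,0],0,0.1]]'
python3 br.py
python3 - <<'E'
from h import *
im,_=grab('side','v_s0');crop(im,140,110,340,280,4,'v_s')
im,_=grab('top');crop(im,190,120,370,280,4.4,'v_t')
E
```

```text
time_s: 21.6
tcp_pos: [0.4527, -0.0676, 0.213]
tool_rot: [-1.57, 0.0, 1.465]
wrist_force: [0.5, -0.4, -0.3]
grip_width: 0.0506
time_s: 22.02
tcp_pos: [0.4521, -0.0672, 0.2255]
tool_rot: [-1.567, 0.0, 1.465]
wrist_force: [-0.3, 1.2, -0.3]
grip_width: 0.051
22.0167 {'quill': np.float64(-26.0), 'padback': np.float64(-20.0), 'len': np.float64(6.0), 'peak': np.float32(76.0), 'area': np.float32(7.79)} {'quill': np.float64(-26.5), 'padback': np.float64(-19.0), 'len': np.float64(7.5), 'peak': np.float32(41.0), 'area': np.float32(4.92)}
```

View pics/v_s.png

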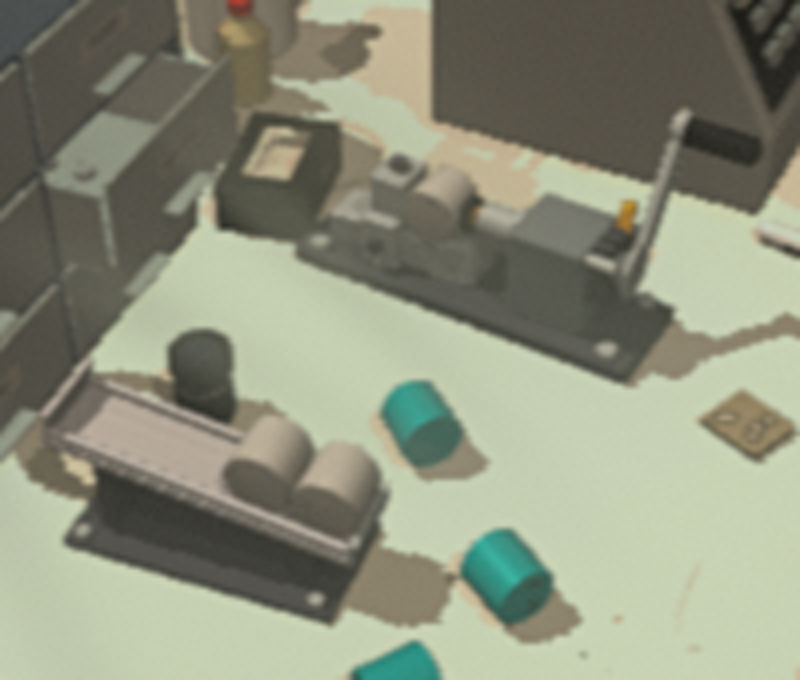

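View pics/v_t.png

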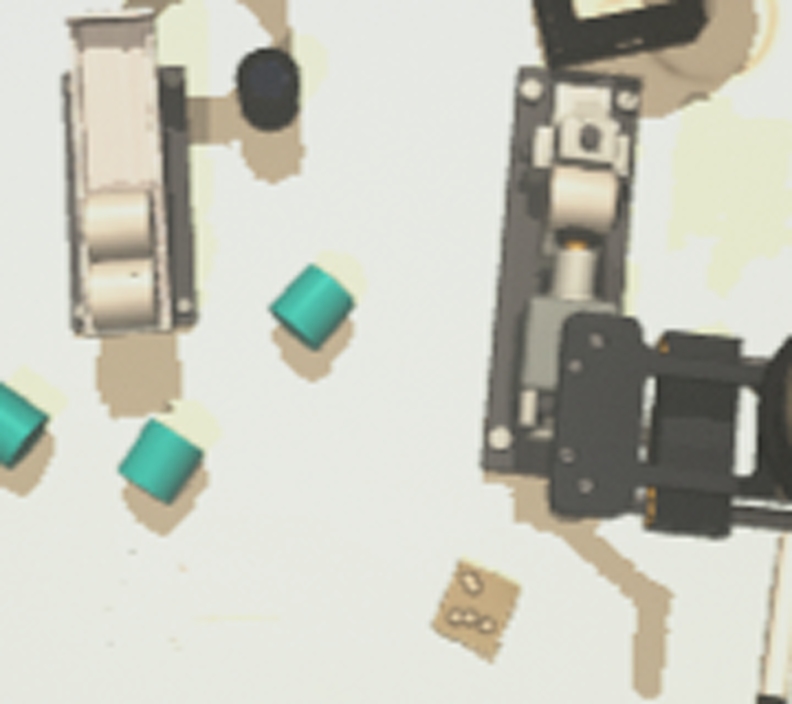

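```bash
python3 -c "
from workcell import env
print(env.finish_job())"
```

```text
the job is handed in; nothing more can be done
None
```

I moved the front standard from the lane to the clamp bed, let it go, and worked the lever until the plunger was pressed about half-way in. I handed the job in at about 22 s of the 64 s allowed; no verdict is reported.

**Lane:** in the last side and top pictures the second standard lies against the lip with the third behind it.

**Placing:** when I let go, the standard rolled about 6 mm to the back stop. It sits in the middle of the bed, lying across it.

**Clamp:** one short stroke to the stop and then four full back-and-forth strokes pressed the pad against the standard. The brass that shows has shrunk to about half, which puts the plunger about 5 to 6.5 mm in.

**Bystanders:** the loupe and coupon show no sign of having moved, and I did not touch the turquoise look-alikes. The arm is clear above the lever and touches nothing.

**Checks that disagreed:**
- **First wrist picture over the clamp:** it was about 4 mm off the top view because the arm was still settling. It agreed once I measured again at rest.
- **Final brass length:** the top view gave 6 mm and the side view 7.5 mm. Both come from small, blurred patches a few pixels long. The change in brass area gave about 5 to 6.5 mm pressed in, which is inside the 3 to 10.5 mm allowed.

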